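# Rebuild the drive side of a geared hub

## Robot

A 6-joint arm with a two-finger parallel gripper is mounted at the origin on a cart in front of the work surface, level with it; the furniture and walls round the work are solid. World frame = base frame: x ahead of the robot, y to its left, z up, the work surface at z = 0. Lengths are in m, angles in rad, forces in N, time in s.
With the tool pointing down it reaches from about 0.375 to 0.9 m from the base axis. Payload 3.1 kg.
Tool frame: the origin (TCP) lies at the very end of the fingers, on their centre line; the grasp point (between the pads) lies 19 mm behind it; z points along the fingers, y is the line along which they close (so a half turn about z gives the same grasp; the last joint's range is limited). The gripper opens to 85 mm and grips with 20 to 120 N. Pads are 22 mm wide; open, the fingers measure 114 mm over their backs; the gripper's body (76 mm by 85 mm) begins 54 mm behind the grasp point. The pads swing forward as they close: fully open they stand 13 mm farther back than shut.
Start: joints at [-1.488, 0.527, 1.433, -0, 1.181, -0.178], TCP at [0.162, -0.604, 0.231] pointing down, gripper open.
Joint ranges: [-3.08, 3.08], [-0.75, 2.2], [0.22, 2.44], [-1.43, 4.57], [0, 2.65], [-2.85, 2.85]. Speed limits (rad/s): [2.79, 2.79, 3.14, 3.14, 3.14, 3.14].

## Interface

Orientations are given as [roll, pitch, yaw] about the fixed x, y, z axes, in that order (R = Rz(yaw) Ry(pitch) Rx(roll)).
In Python, from workcell import manip gives the robot as it stands.
- The arm moves only by the shell command python3 -m crank 'ROWS' [FORCE]. ROWS is a JSON object of lists of equal length, an entry for each row: "rotation": the turn, a rotation vector about the tool's x, y, z in degrees, a list of three; "slide": the shift along the tool's x, y, z in cm, a list of three; "gripper": the opening, from 0 (shut) to 1 (fully open). In form: {"rotation": [[wx, wy, wz], ...], "slide": [[x, y, z], ...], "gripper": [gripper, ...]}. A call has 1 to 20 rows; each row is the pose to reach, as a shift and turn from the pose commanded when the call began, along the tool's axes at that moment; what a row does not reach only later rows make up. A row lasts 1/12 s, in which the tool goes at most 41.7 mm and 7.16 degrees, less where a joint would pass 70% of its speed; a pose out of reach is approached as far as the arm can. A call with a gripper value outside its range is refused whole. The fingers move at their own pace and stop on an object; FORCE is the grip in N (left out, the last holds). Time passes only in rows, so rows that repeat a pose let the fingers close. It gives the time, the measured TCP pose, the force, the opening and the grip force at its end, in the units of the state.
- manip.sense(): the state, without advancing time (a new reading comes with each control period).
- manip.read_camera(name): name is "side" or "top" or "wrist"; returns a dict with "image" (420x560x3 uint8, red, green, blue), "fx", "fy", "cx", "cy" (pixels), "distortion" ([k1, k2, p1, p2, k3] as OpenCV has them; the pictures are not rectified), "position" and "orientation" of the camera in the world. Camera axes: x right, y down, z forward; pixel columns grow to the right and rows downward; lengths in m; the calibration is good to about 2 mm. A picture is of the moment at which its call begins. There is no depth.
- manip.sign_off(): hands the job in; it is judged then, once.
The state is a dict: "t": time; "joints": joint angles; "qvel": joint speeds; "tau": joint torques, N m; "tcp_pos": TCP position; "eef_rot": TCP orientation; "force": force on the tool from outside, world axes, zero at the start; "torque": the same for the moment, N m; "gripper_width": finger opening in m; "grasp_force": force on a finger pad.
Only numpy, scipy, OpenCV 4.12 (cv2) and the standard library are available. Lean on these libraries where they do the work, as an engineer would, in place of code of your own. Each camera call takes 0.05 s, during which the arm holds its last target. There are 200 camera calls.

## Task

Rebuild the drive side of the rear hub that stands upright in the axle vice. Its parts lie loose on the bare bench top: put over its axle, in this order from the bottom up, the caged bearing ring, the driver with its flange down and neck up, the plain spacer ring, the sprocket with its teeth down, and the slotted lock ring on top, each lying flat and fully home on the one before; threaded parts are only set on, not screwed. Do not disturb the grease tub, the spanner or the oil can.

Things in the scene. Friction and masses are not known exactly. Their poses are not given: they have to be found in the camera images.
- hub: Bare aluminium bicycle rear hub standing upright, drive side up, its axle clamped in a small vice; fixed to the bench. Origin: on the axle's axis at bench level; z up. Vice plate 116 (x) x 76 (y) x 10 mm, jaws to 40 mm height; the hub shell above is widest at its upper spoke flange (89 mm diameter, 91 to 94 mm high). All is round about the axle: yaw does not matter for fitting.
- hub_seat (a point): Centre of the flat bearing seat (65 mm diameter) on top of the hub, on the axle's axis, 100.5 mm above the bench; z up. A chamfered race shoulder, 28 mm diameter, 3.2 mm high, stands on it. The 10 mm axle's tapered tip ends 46 mm above this point. Fully home, undersides lie above this point by: bearing 0, driver 5.5, spacer 10.5, sprocket 18.5, lock ring 33.5 mm.
- bearing: Caged bearing ring, a flat steel ring with a row of balls round it; 53 mm outside diameter, about 31 mm bore, 5.5 mm thick (balls reach 8 mm). Lies flat on the bench; origin at the centre of its underside, z up. Grasp across the outside, 53 mm. Goes round the race shoulder on the hub's seat.
- driver: Driver, a turned steel part like a top hat: flange 50 mm diameter and 5 mm thick at the bottom, neck 26 mm diameter above it up to 34 mm total height, its top edge chamfered, with a 13 mm bore right through for the axle. Stands flange down; origin at the centre of its underside, z up along the neck. Grasp the neck.
- spacer: Plain bright aluminium spacer ring without slots, 38 mm outside diameter, 29.5 mm bore, 8 mm high. Lies flat; origin at the centre of its underside, z up. Passes over the driver's neck and rests on its flange.
- sprocket: Sixteen-tooth steel sprocket, 69 mm over the teeth; the toothed disc is 3 mm thick at the bottom, with a hub of 48 mm diameter rising to 15 mm; bore about 29 mm. Lies teeth down; origin at the centre of its underside, z up. Grasp the hub, above the teeth. Passes over the driver's neck and rests on the spacer.
- lockring: Dark steel lock ring with four spanner slots in its outside, 46 mm outside diameter, 29.5 mm bore, 10 mm high. Lies flat; origin at the centre of its underside, z up. Passes over the last 6 mm of the driver's neck and rests on the sprocket's hub.
- grease_tub: Grease tub with a blue lid, 73 mm diameter, 57 mm high, origin at the centre of its underside. Not to be disturbed.
- spanner: Adjustable spanner lying flat, 181 x 41 x 11 mm, long axis along its y, origin at the centre of its underside. Not to be disturbed.
- oiler: Pump oil can, 57 x 65 mm, 129 mm high with its spout, origin at the centre of its underside. Not to be disturbed.

How it is judged:
On the way, in this order (a step that is already met when the one before it is completed fails the run):
1. the bearing ring lies flat round the race shoulder (horizontal distance between bearing and hub_seat below 0.006 m and z of bearing in the frame of hub_seat between -0.002 and 0.002 m and angle between bearing's own z axis and vertical below 0.08 rad), for 0.2 s.
2. the driver sits upright on the bearing ring, over the axle (horizontal distance between driver and hub_seat below 0.006 m and z of driver in the frame of hub_seat between 0.0035 and 0.0075 m and angle between driver's own z axis and vertical below 0.08 rad), for 0.2 s.
3. the spacer lies round the driver's neck on its flange (horizontal distance between spacer and hub_seat below 0.006 m and z of spacer in the frame of hub_seat between 0.0085 and 0.0125 m and angle between spacer's own z axis and vertical below 0.08 rad), for 0.2 s.
4. the sprocket lies on the spacer, teeth down (horizontal distance between sprocket and hub_seat below 0.006 m and z of sprocket in the frame of hub_seat between 0.0165 and 0.0205 m and angle between sprocket's own z axis and vertical below 0.08 rad), for 0.2 s.
5. the lock ring lies on the sprocket, round the neck (horizontal distance between lockring and hub_seat below 0.006 m and z of lockring in the frame of hub_seat between 0.0315 and 0.0355 m and angle between lockring's own z axis and vertical below 0.08 rad), for 0.2 s.
At the end, for the whole second after the job is handed in: Bearing ring, driver, spacer, sprocket and lock ring are stacked on the hub in that order, each centred on the axle within 6 mm, its underside within 2 mm of its home height (0, 5.5, 10.5, 18.5 and 33.5 mm above the bearing seat), level within 0.08 rad, and at rest (all of step 1 and all of step 2 and all of step 3 and all of step 4 and all of step 5 and linear speed of each of bearing, driver, spacer, sprocket, lockring below 0.02 m/s); the robot touches nothing.
It fails at once if the grease tub is moved by more than 20 mm (distance of grease_tub from where it was at the start of the episode above 0.02 m).
It fails at once if the spanner is moved by more than 20 mm (distance of spanner from where it was at the start of the episode above 0.02 m).
It fails at once if the oil can is moved by more than 20 mm (distance of oiler from where it was at the start of the episode above 0.02 m).
It also fails if it takes over 104 s, if anything falls off the work surface, if the arm or the gripper's body presses on something with over 40 N, if the wrist force passes 120 N, or if a joint passes its speed limit or range.

## Working session

There is one attempt and no reset: what is moved stays moved. The work goes in short steps, Python scripts to look and compute and a shell command to move; the robot and the scene stay as the last step left them, time stands still between calls to the robot, and variables do not carry over. Pictures are saved under pics/ and viewed, at most 14 in all, crops included, and the job is handed in when it is done.

```bash
ls; mkdir -p pics; python3 - <<'E'
from workcell import manip
import cv2,pickle
d={}
for n in("top","side"):
    c=manip.read_camera(n); d[n]=c; cv2.imwrite(f"pics/{n}0.png",c["image"][:,:,::-1])
    print(n,{k:v for k,v in c.items() if k!="image"})
pickle.dump(d,open("c0.pkl","wb"))
print(manip.sense())
E
```

```text
pics
top {'fx': 490.28160880039854, 'fy': 490.28160880039854, 'cx': 281.6055510243936, 'cy': 208.6435616992503, 'distortion': array([-0.15514231,  0.        ,  0.        ,  0.        ,  0.        ]), 'position': array([0.25748939, 0.026193  , 1.58581142]), 'orientation': array([-2.93704532e+00, -1.93869352e-03, -1.50595255e+00])}
side {'fx': 391.0036308981056, 'fy': 391.0036308981056, 'cx': 278.4414937330358, 'cy': 210.85383144945885, 'distortion': array([-0.00964164,  0.        ,  0.        ,  0.        ,  0.        ]), 'position': array([0.17258261, 0.81728954, 0.46937062]), 'orientation': array([-1.9817978 , -0.00601026, -2.64958486])}
{'t': 0.1, 'joints': array([-1.48749158e+00,  5.28379315e-01,  1.43376525e+00,  2.27234598e-05,
        1.18141755e+00, -1.78510261e-01]), 'qvel': array([ 0.00266682, -0.00160823, -0.00495865, -0.00132379, -0.0003515 ,
        0.00255777]), 'tau': array([-4.20245897e-05, -4.43306923e+01, -1.78587520e+01, -2.87513603e-04,
        3.87135398e-03, -8.33446848e-06]), 'tcp_pos': array([ 0.16174543, -0.60304335,  0.23043056]), 'eef_rot': array([-3.13965822e+00, -3.70376799e-04,  2.61806003e-01]), 'force': array([-0.37182649, -0.02896632, -0.64752098]), 'torque': array([-0.01850151,  0.0456299 , -0.01179728]), 'grasp_force': 0.0, 'gripper_width': 0.08528355647442494}
```

View pics/top0.png

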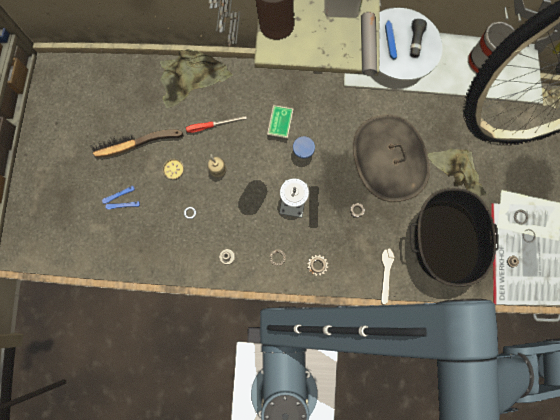

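View pics/side0.png

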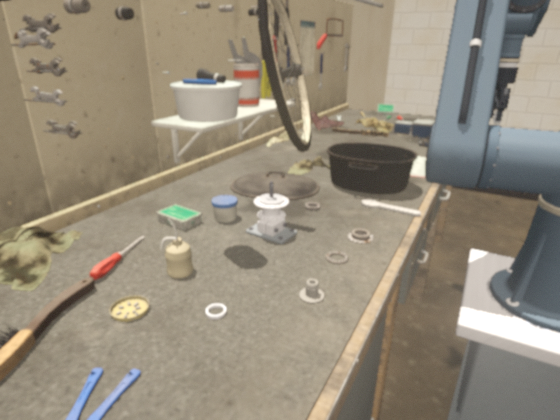

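The top view shows the hub at (293,193), spacer (190,212), driver (227,257), bearing (278,257), sprocket (318,265), lock ring (357,210), oil can (216,165), tub (304,147) and spanner (388,275). The side view agrees.

```bash
cat > h.py <<'E'
import numpy as np,cv2,pickle
from scipy.spatial.transform import Rotation as Ro
def K(c): return np.array([[c["fx"],0,c["cx"]],[0,c["fy"],c["cy"]],[0,0,1]])
def plane(c,uv,z):
    p=cv2.undistortPoints(np.array(uv,float).reshape(-1,1,2),K(c),c["distortion"]).reshape(-1,2)
    d=Ro.from_euler("xyz",c["orientation"]).apply(np.c_[p,np.ones(len(p))])
    return c["position"]+d*((z-c["position"][2])/d[:,2])[:,None]
def proj(c,P):
    R=Ro.from_euler("xyz",c["orientation"]).as_matrix()
    return cv2.projectPoints(((np.array(P,float).reshape(-1,3)-c["position"])@R),np.zeros(3),np.zeros(3),K(c),c["distortion"])[0].reshape(-1,2)
def rect(c,ctr,half,z,n=400):
    """rectified view of plane z: rows -> -x, cols -> -y"""
    g=np.linspace(half,-half,n); X,Y=np.meshgrid(ctr[0]+g,ctr[1]+g,indexing="ij")
    uv=proj(c,np.c_[X.ravel(),Y.ravel(),np.full(X.size,z)]).astype(np.float32).reshape(n,n,2)
    return cv2.remap(c["image"],uv,None,cv2.INTER_LINEAR)
E
python3 - <<'E'
from h import *
d=pickle.load(open("c0.pkl","rb"));c=d["top"];s=d["side"]
for n,uv,z in[("spacer",(190,212),.008),("driver",(227,256),.034),("bearing",(278,257),.005),("sprocket",(318,264.5),.015),("lock",(357.5,210),.01),("hubtip",(294.5,186),.1465),("oiler",(216,165),.05),("tub",(304,147),.057),("spA",(388,250),.01),("spB",(385,303),.01)]:
    P=plane(c,[uv],z)[0]; print(n,P.round(3),"side",proj(s,[P])[0].round(0),"r",np.hypot(P[0],P[1]).round(3))
im=c["image"][180:300,160:400]
cv2.imwrite("pics/crop0.png",cv2.resize(im,None,fx=3.3,fy=3.3,interpolation=cv2.INTER_CUBIC)[:,:,::-1])
E
```

```text
spacer [0.553 0.345 0.008] side [217. 309.] r 0.652
driver [0.414 0.207 0.034] side [315. 281.] r 0.463
bearing [0.425 0.046 0.005] side [338. 256.] r 0.427
sprocket [ 0.408 -0.084  0.015] side [362. 232.] r 0.417
lock [ 0.596 -0.205  0.01 ] side [314. 205.] r 0.63
hubtip [0.628 0.008 0.147] side [270. 181.] r 0.628
oiler [0.707 0.268 0.05 ] side [179. 252.] r 0.756
tub [ 0.785 -0.016  0.057] side [226. 200.] r 0.785
spA [ 0.469 -0.31   0.01 ] side [364. 201.] r 0.563
spB [ 0.298 -0.306  0.01 ] side [421. 212.] r 0.427
```

View pics/crop0.png

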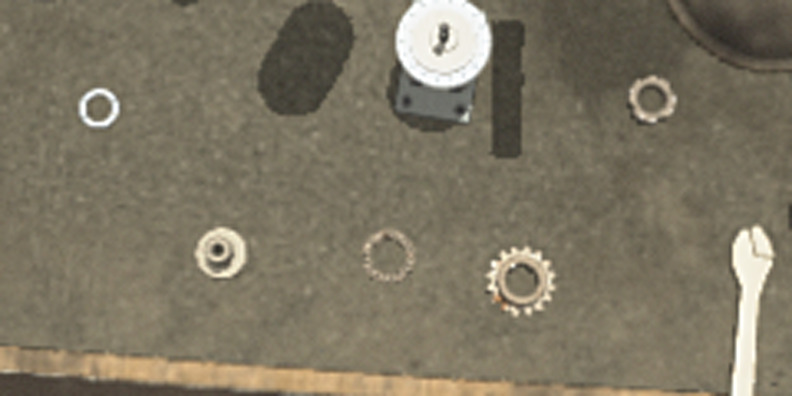

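The crop confirms the parts: spacer at about (190,212), driver (227,257), bearing (278,257), sprocket (318,265), lock ring (357,210). The cross-check with the side view agrees. I'll move up over the work and look with the wrist camera.

```bash
python3 -m crank '{"rotation":[[0,0,15],[0,0,15],[0,0,15],[0,0,15],[0,0,15],[0,0,15],[0,0,15],[0,0,15],[0,0,15],[0,0,15],[0,0,15],[0,0,15],[0,0,15],[0,0,15],[0,0,15],[0,0,15]],"slide":[[52,-27,-2],[52,-27,-2],[52,-27,-2],[52,-27,-2],[52,-27,-2],[52,-27,-2],[52,-27,-2],[52,-27,-2],[52,-27,-2],[52,-27,-2],[52,-27,-2],[52,-27,-2],[52,-27,-2],[52,-27,-2],[52,-27,-2],[52,-27,-2]],"gripper":[1,1,1,1,1,1,1,1,1,1,1,1,1,1,1,1]}'
cat > w.py <<'E'
import sys
from h import *
from workcell import manip
n=sys.argv[1]
c=manip.read_camera("wrist"); s=manip.sense(); pickle.dump((c,s),open(n+".pkl","wb"))
cv2.imwrite(f"pics/{n}.png",c["image"][:,:,::-1])
Rt=Ro.from_euler("xyz",s["eef_rot"])
print("t",s["t"],"tcp",s["tcp_pos"].round(4),s["eef_rot"].round(4),"cam",c["position"].round(4),"in tool",Rt.inv().apply(c["position"]-s["tcp_pos"]).round(4))
print("optical axis in tool",(Rt.inv()*Ro.from_euler("xyz",c["orientation"])).as_matrix()[:,2].round(3), "fx",c["fx"],c["distortion"])
E
python3 w.py w1
```

```text
t: 1.43
tcp_pos: [0.5955, -0.2059, 0.2507]
eef_rot: [-3.141, 0.0, 0.005]
force: [-0.3, -0.7, -0.2]
gripper_width: 0.0852
grasp_force: 0.0
t 1.4833 tcp [ 0.5941 -0.2073  0.2506] [-3.1415e+00  1.7000e-03  2.5000e-03] cam [ 0.6785 -0.2066  0.3927] in tool [ 0.0842 -0.0005 -0.1423]
optical axis in tool [-0.318  0.     0.948] fx 302.2530234769031 [-0.05603232  0.          0.          0.          0.        ]
```

View pics/w1.png

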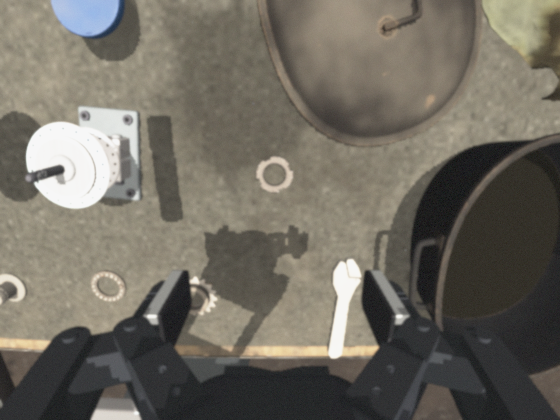

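The wrist view shows the lock ring at (275,174), hub (68,166), bearing (108,287), sprocket (200,297) half hidden, and spanner (345,305). Now the hub and bearing.

```bash
python3 -m crank '{"rotation":[[0,0,0],[0,0,0],[0,0,0],[0,0,0],[0,0,0],[0,0,0],[0,0,0],[0,0,0]],"slide":[[-9.5,-22,0],[-9.5,-22,0],[-9.5,-22,0],[-9.5,-22,0],[-9.5,-22,0],[-9.5,-22,0],[-9.5,-22,0],[-9.5,-22,0]],"gripper":[1,1,1,1,1,1,1,1]}'
python3 w.py w2
```

```text
t: 2.15
tcp_pos: [0.4976, 0.0116, 0.2514]
eef_rot: [3.141, 0.001, 0.001]
force: [0.6, -0.7, -0.1]
gripper_width: 0.0852
grasp_force: 0.0
t 2.2 tcp [0.4989 0.0105 0.2516] [ 3.1406e+00 -6.0000e-04 -7.0000e-04] cam [0.5807 0.0106 0.3934] in tool [ 0.0819 -0.     -0.1418]
optical axis in tool [-0.32  -0.     0.947] fx 302.2530234769031 [-0.05603232  0.          0.          0.          0.        ]
```

View pics/w2.png

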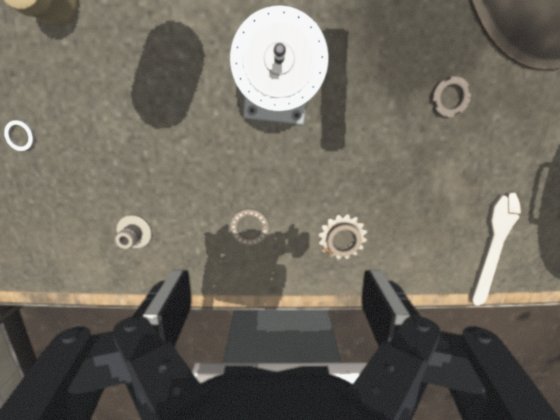

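The wrist view shows everything: hub flange (279,58) with axle tip (280,46), bearing (249,227), driver flange (133,232), sprocket (343,237), lock ring (452,97), spacer (18,135).

```bash
cat > m.py <<'E'
from h import *
def meas(c,ctr,z,half,lo=150,sat=None,n=400,show=None):
    r=rect(c,ctr,half,z,n); g=cv2.cvtColor(r,cv2.COLOR_RGB2GRAY)
    m=cv2.morphologyEx(((g>lo)*255).astype(np.uint8),cv2.MORPH_CLOSE,np.ones((15,15)))
    cs=[k for k in cv2.findContours(m,cv2.RETR_EXTERNAL,cv2.CHAIN_APPROX_NONE)[0]]
    k=max(cs,key=cv2.contourArea); (x,y),rad=cv2.minEnclosingCircle(k); e=cv2.fitEllipse(cv2.convexHull(k))
    s=2*half/(n-1); f=lambda x,y:(round(ctr[0]+half-y*s,4),round(ctr[1]+half-x*s,4))
    if show: cv2.imwrite(show,np.hstack([r[:,:,::-1],cv2.merge([m]*3)]))
    return "circ",f(x,y),round(2*rad*s*1e3,1),"ell",f(*e[0]),[round(a*s*1e3,1) for a in e[1]]
E
python3 - <<'E'
from m import *
c,_=pickle.load(open("w2.pkl","rb")); t=pickle.load(open("c0.pkl","rb"))["top"]
for n,p,z,h,lo in[("hub",(.628,.008),.094,.06,190),("bearing",(.425,.046),.003,.04,120),("driver",(.414,.207),.005,.04,140),("sprocket",(.408,-.084),.003,.05,135),("lock",(.596,-.205),.01,.035,120),("spacer",(.553,.345),.008,.03,190)]:
    print(n); 
    for q,cc in(("w",c),("t",t)): print("  ",q,meas(cc,p,z,h,lo,show=f"{n}_{q}.png"))
cv2.imwrite("pics/masks.png",cv2.resize(np.vstack([np.hstack([cv2.resize(cv2.imread(f"{n}_{q}.png"),(400,200)) for q in"wt"]) for n in("bearing","driver","sprocket")]),(800,600)))
a,b=proj(c,[(.628,.008,.1465)])[0],plane(c,[(280,45)],.1465); print(a,b, plane(t,[(294.5,185)],.1465))
E
```

```text
hub
   w ('circ', (0.6252, 0.0082), 89.0, 'ell', (0.6251, 0.0082), [88.6, 88.7])
   t ('circ', (0.6236, 0.0082), 92.0, 'ell', (0.6229, 0.0083), [90.1, 90.3])
bearing
   w ('circ', (0.4423, 0.046), 90.2, 'ell', (0.4433, 0.046), [66.6, 96.1])
   t ('circ', (0.416, 0.046), 101.3, 'ell', (0.4063, 0.047), [86.3, 114.8])
driver
   w ('circ', (0.4185, 0.2165), 62.7, 'ell', (0.4177, 0.2144), [52.4, 62.7])
   t ('circ', (0.4169, 0.2122), 53.9, 'ell', (0.4167, 0.2121), [51.4, 53.3])
sprocket
   w ('circ', (0.4115, -0.0778), 82.9, 'ell', (0.4117, -0.0797), [71.4, 82.2])
   t ('circ', (0.4084, -0.0828), 72.9, 'ell', (0.4082, -0.0829), [71.4, 71.8])
lock
   w ('circ', (0.5988, -0.2045), 49.2, 'ell', (0.5994, -0.2042), [47.2, 48.5])
   t ('circ', (0.5971, -0.2046), 50.1, 'ell', (0.5972, -0.2049), [48.0, 49.5])
spacer
   w ('circ', (0.5555, 0.3459), 39.9, 'ell', (0.5554, 0.3459), [38.6, 39.8])
   t ('circ', (0.5523, 0.3467), 39.8, 'ell', (0.5525, 0.3466), [38.7, 39.3])
[279.52839455  43.96705236] [[0.62729917 0.00764985 0.1465    ]] [[0.63118735 0.00850914 0.1465    ]]
```

View pics/masks.png

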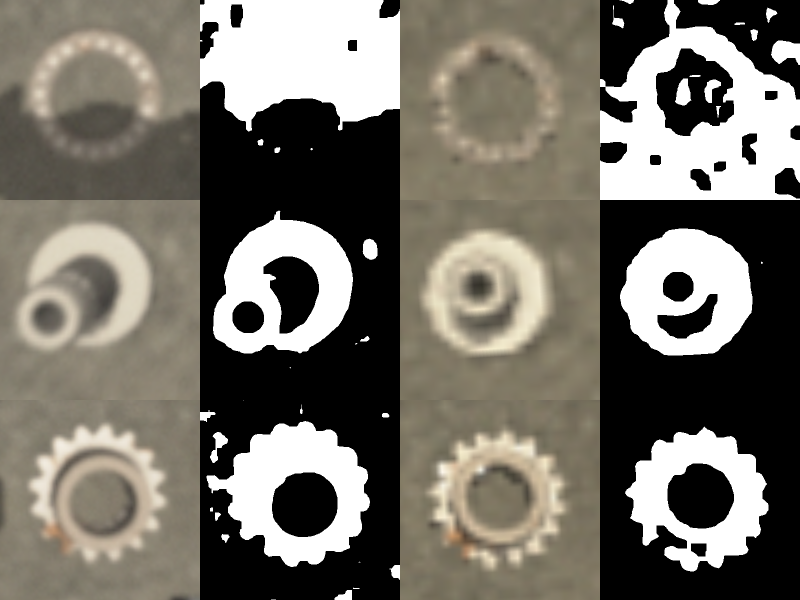

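Hub centre from the wrist camera is (0.625,0.008), with the measured diameter 88.6 mm matching the 89 mm given. From the masks picture the bearing is at about (0.4274,0.0484); its outline spans about 30–160 px of 200, i.e. 52 mm. I'll go down over it.

```bash
python3 -m crank '{"rotation":[[0,0,0],[0,0,0],[0,0,0],[0,0,0],[0,0,0],[0,0,0],[0,0,0],[0,0,0]],"slide":[[-7,-3.75,19],[-7,-3.75,19],[-7,-3.75,19],[-7,-3.75,19],[-7,-3.75,19],[-7,-3.75,19],[-7,-3.75,19],[-7,-3.75,19]],"gripper":[0.8,0.8,0.8,0.8,0.8,0.8,0.8,0.8]}' 40
python3 w.py w3; python3 - <<'E'
from h import *
c,s=pickle.load(open("w3.pkl","rb"))
r=rect(c,(.4275,.0484),.04,.003,800)[:, :, ::-1]; r=cv2.convertScaleAbs(r,alpha=1.5); r=r[::,:].copy()
cv2.imwrite("pics/w3r.png",cv2.resize(r,(600,600)))
E
```

```text
t: 2.87
tcp_pos: [0.4321, 0.0476, 0.0623]
eef_rot: [3.141, -0.004, -0.002]
force: [1.2, -0.0, 0.1]
gripper_width: 0.0684
grasp_force: 0.0
t 2.9167 tcp [0.4328 0.0477 0.0631] [ 3.1405e+00 -6.5000e-03 -1.6000e-03] cam [0.5145 0.0465 0.2047] in tool [ 0.0827  0.0012 -0.1411]
optical axis in tool [-0.321 -0.001  0.947] fx 302.2530234769031 [-0.05603232  0.          0.          0.          0.        ]
```

View pics/w3r.png

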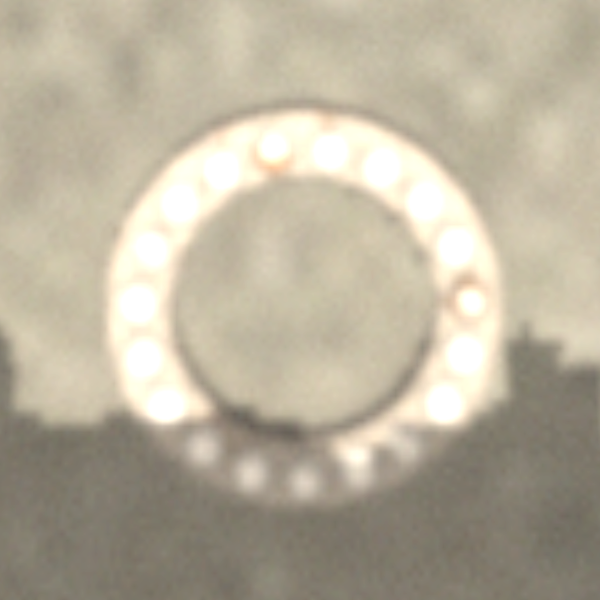

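The picture shows the bearing circle spanning columns 108–500 and rows 108–505, so its centre is (0.4267,0.0479) and its diameter 52.5 mm, matching. I'll let the arm settle and then descend.

```bash
python3 -m crank '{"rotation":[[0,0,0],[0,0,0],[0,0,0],[0,0,0],[0,0,0]],"slide":[[-0.2,0,3],[-0.2,0,3],[-0.2,0,3],[-0.2,0,3],[-0.2,0,3]],"gripper":[0.8,0.8,0.8,0.8,0.8]}'
python3 - <<'E'
from workcell import manip
s=manip.sense(); print(s["tcp_pos"],s["eef_rot"],s["qvel"].round(3))
E
```

```text
t: 3.33
tcp_pos: [0.4288, 0.0489, 0.0333]
eef_rot: [3.141, -0.005, 0.0]
force: [0.1, 1.0, -0.3]
gripper_width: 0.0681
grasp_force: 0.0
[0.42884232 0.04888797 0.03329031] [ 3.14088859e+00 -4.51203189e-03  8.74923535e-06] [ 0.002  0.003  0.007  0.    -0.005  0.001]
```

```bash
python3 -m crank '{"rotation":[[0,0,0],[0,0,0],[0,0,0],[0,0,0],[0,0,0],[0,0,0],[0,0,0],[0,0,0],[0,0,0],[0,0,0]],"slide":[[-0.2,0.1,2],[-0.2,0.1,3.45],[-0.2,0.1,3.45],[-0.2,0.1,3.45],[-0.2,0.1,3.45],[-0.2,0.1,3.45],[-0.2,0.1,3.45],[-0.2,0.1,3.45],[-0.2,0.1,3.45],[-0.2,0.1,3.45]],"gripper":[0.8,0.8,0.8,0.8,0.55,0.55,0.55,0.55,0.55,0.55]}' 40
python3 -c "
from workcell import manip
for i in range(1): s=manip.sense(); print(s['tcp_pos'],s['force'],s['gripper_width'],s['grasp_force'])"
```

```text
t: 4.17
tcp_pos: [0.4259, 0.0481, -0.0015]
eef_rot: [3.141, -0.003, 0.0]
force: [0.3, -1.0, 7.2]
gripper_width: 0.0498
grasp_force: 40.0
[ 0.42591192  0.04813376 -0.00153336] [ 0.26874785 -1.04053488  7.17378837] 0.04982523637735121 39.992108353981166
```

Opening is 49.8 mm instead of 53 mm, and 7 N pushes up on the tool. I'll look before lifting.

```bash
python3 w.py w4; python3 - <<'E'
from h import *
im=cv2.imread("pics/w4.png")[180:330,170:390]
cv2.imwrite("pics/w4c.png",cv2.resize(cv2.convertScaleAbs(im,alpha=1.4),None,fx=3.6,fy=3.6,interpolation=cv2.INTER_CUBIC))
E
```

```text
t 4.2167 tcp [ 0.4259  0.0481 -0.0015] [ 3.1412e+00 -2.8000e-03  1.0000e-04] cam [0.5085 0.0471 0.1407] in tool [ 0.083   0.0011 -0.1421]
optical axis in tool [-0.319 -0.     0.948] fx 302.2530234769031 [-0.05603232  0.          0.          0.          0.        ]
```

View pics/w4c.png

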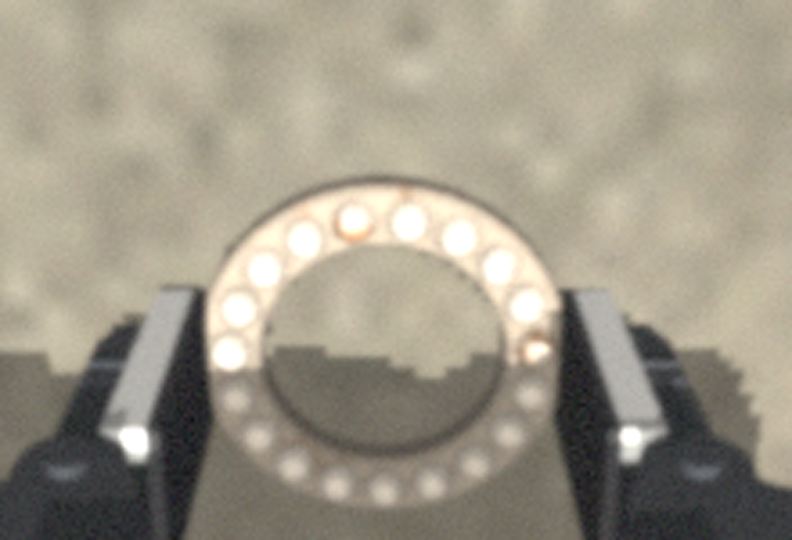

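The ring sits squarely between the pads with its edges at columns 205 and 560 touching them, so I'm lifting.

```bash
python3 -m crank '{"rotation":[[0,0,0],[0,0,0],[0,0,0],[0,0,0],[0,0,0],[0,0,0],[0,0,0],[0,0,0],[0,0,0],[0,0,0],[0,0,0],[0,0,0],[0,0,0],[0,0,0],[0,0,0],[0,0,0]],"slide":[[0,0,-1],[0,0,-3],[0,0,-6],[0,0,-10],[0,0,-14],[0,0,-17],[0,0,-18],[4,0.8,-18],[8,1.6,-18],[12,2.4,-18],[16,3.2,-18],[18.5,3.9,-18],[19.8,4,-18],[19.8,4,-18],[19.8,4,-18],[19.8,4,-18]],"gripper":[0.55,0.55,0.55,0.55,0.55,0.55,0.55,0.55,0.55,0.55,0.55,0.55,0.55,0.55,0.55,0.55]}'
python3 w.py w5; python3 - <<'E'
from h import *
im=cv2.imread("pics/w5.png")[150:350,140:420]
cv2.imwrite("pics/w5c.png",cv2.resize(im,None,fx=2.85,fy=2.85,interpolation=cv2.INTER_CUBIC))
c,s=pickle.load(open("w5.pkl","rb"));print(proj(c,[(.6251,.0082,.1465),(.6251,.0082,.1037),s["tcp_pos"]]))
E
```

```text
t: 5.55
tcp_pos: [0.6211, 0.0088, 0.1769]
eef_rot: [-3.141, 0.002, 0.0]
force: [-0.9, 0.9, -0.8]
gripper_width: 0.0497
grasp_force: 41.6
t 5.6 tcp [0.6211 0.0088 0.1769] [-3.1412e+00  2.3000e-03  4.0000e-04] cam [0.7045 0.0077 0.3187] in tool [ 0.0831  0.0011 -0.142 ]
optical axis in tool [-0.319 -0.     0.948] fx 302.2530234769031 [-0.05603232  0.          0.          0.          0.        ]
[[275.43540286 243.48389711]
 [275.58840859 219.74651354]
 [274.13072985 274.25654226]]
```

View pics/w5c.png

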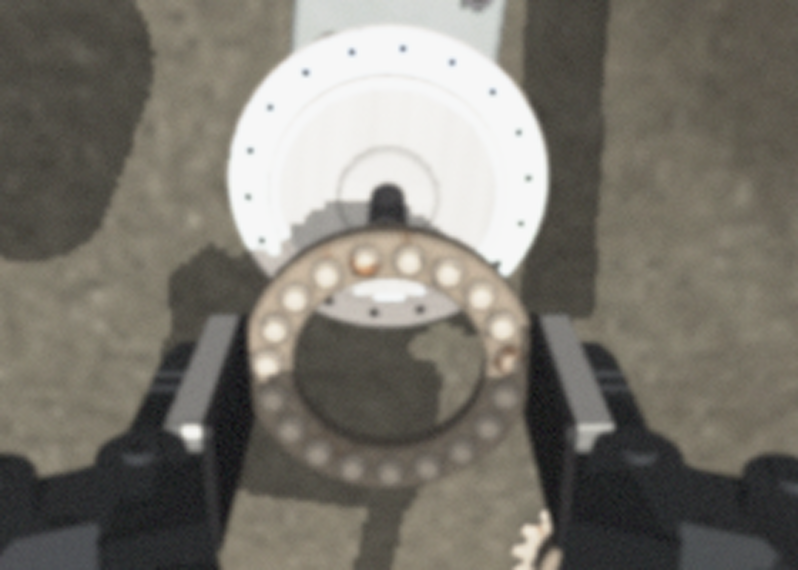

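The ring is held level. The shoulder ring is at crop (389,190), i.e. pixel (276,217), against a prediction of 219.7, so the hub may lie about 2 mm further in x. I'll lower the ring over the axle to just above the shoulder and compare them at nearly equal heights.

```bash
python3 -m crank '{"rotation":[[0,0,0],[0,0,0],[0,0,0],[0,0,0],[0,0,0],[0,0,0],[0,0,0],[0,0,0]],"slide":[[0.2,0,0],[0.4,0,0],[0.4,0,2],[0.4,0,4],[0.4,0,5.5],[0.4,0,6.2],[0.4,0,6.2],[0.4,0,6.2]],"gripper":[0.55,0.55,0.55,0.55,0.55,0.55,0.55,0.55]}'
python3 w.py w6; python3 - <<'E'
from h import *
c,s=pickle.load(open("w6.pkl","rb"));zr=s["tcp_pos"][2]+.0015
print(proj(c,[(.6251,.0082,.1465),(.6251,.0082,.1037),s["tcp_pos"]]))
a=rect(c,(.6251,.0082),.05,.094,500);b=rect(c,(.6251,.0082),.03,zr+.0055,500)
cv2.imwrite("pics/w6c.png",cv2.resize(np.hstack([a,b])[:,:,::-1],(800,400)))
E
```

```text
t: 6.27
tcp_pos: [0.6273, 0.0083, 0.115]
eef_rot: [-3.142, -0.0, 0.0]
force: [0.9, 0.0, -0.9]
gripper_width: 0.0495
grasp_force: 41.6
t 6.3167 tcp [0.6278 0.0082 0.1156] [ 3.1414e+00 -1.5000e-03  0.0000e+00] cam [0.7103 0.0072 0.257 ] in tool [ 0.0826  0.001  -0.1413]
optical axis in tool [-0.32  -0.001  0.947] fx 302.2530234769031 [-0.05603232  0.          0.          0.          0.        ]
[[273.94539614 315.20615296]
 [274.46072042 267.36413577]
 [274.39541763 273.86210031]]
```

View pics/w6c.png

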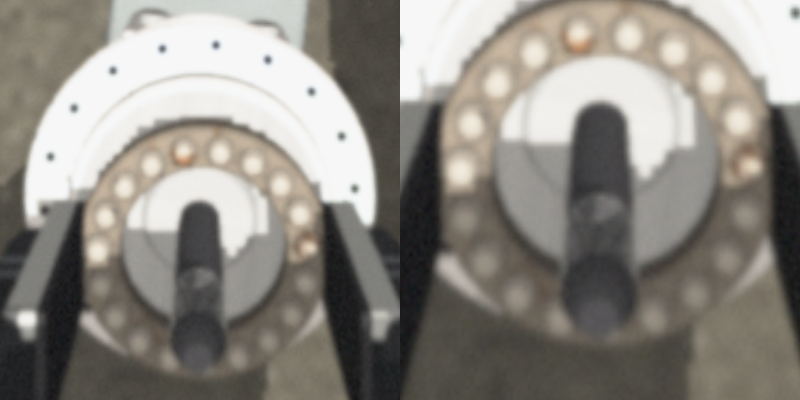

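The rectified view shows the flange edges at columns 25/376 with top row 14, giving the hub at (0.6271,0.0081). The axle tip at (598,305) gives (0.6273,0.0083), which agrees. The ring outline (rows 120–377 in the left panel) gives a centre x of about 0.6288, so I'll shift by −1.5 mm and lower while watching the force.

```bash
python3 -m crank '{"rotation":[[0,0,0],[0,0,0],[0,0,0],[0,0,0],[0,0,0],[0,0,0],[0,0,0],[0,0,0]],"slide":[[-0.15,0,0],[-0.15,0,0.5],[-0.15,0,0.9],[-0.15,0,1.1],[-0.15,0,1.3],[-0.15,0,1.4],[-0.15,0,1.4],[-0.15,0,1.4]],"gripper":[0.55,0.55,0.55,0.55,0.55,0.55,0.55,0.55]}'
```

```text
t: 6.98
tcp_pos: [0.6257, 0.0082, 0.1007]
eef_rot: [-3.142, 0.0, -0.0]
force: [0.6, -0.3, 0.2]
gripper_width: 0.0498
grasp_force: 41.6
```

No contact force although the underside is now below the shoulder's top, so the ring is round it. On down to the seat, then release.

```bash
python3 -m crank '{"rotation":[[0,0,0],[0,0,0],[0,0,0],[0,0,0]],"slide":[[0,0,0.1],[0,0,0.18],[0,0,0.18],[0,0,0.18]],"gripper":[0.55,0.55,0.55,0.55]}'
```

```text
t: 7.32
tcp_pos: [0.6259, 0.0082, 0.0991]
eef_rot: [3.142, -0.0, 0.0]
force: [0.6, -0.6, 0.7]
gripper_width: 0.0495
grasp_force: 41.6
```

```bash
python3 -m crank '{"rotation":[[0,0,0],[0,0,0],[0,0,0],[0,0,0],[0,0,0],[0,0,0],[0,0,0],[0,0,0],[0,0,0],[0,0,0],[0,0,0]],"slide":[[0,0,0],[0,0,0],[0,0,0],[0,0,-2],[0,0,-5],[0,0,-9],[-4,0,-12],[-8,0,-12],[-10,0,-12],[-10,0,-12],[-10,0,-12]],"gripper":[0.8,0.8,0.8,0.8,0.8,0.8,0.8,1,1,1,1]}'
python3 w.py w7; python3 - <<'E'
from h import *
c,s=pickle.load(open("w7.pkl","rb"))
a=rect(c,(.6265,.0082),.05,.094,400);b=rect(c,(.6265,.0082),.03,.106,400)
d=rect(c,(.419,.2115),.04,.005,400);e=rect(c,(.41,-.081),.05,.003,400)
f=rect(c,(.5555,.346),.03,.008,300);g=rect(c,(.599,-.2045),.03,.01,300)
r=np.hstack([cv2.resize(x,(300,300)) for x in(a,b)]);r=np.vstack([r,np.hstack([cv2.resize(x,(300,300)) for x in(d,e)])])
cv2.imwrite("pics/w7c.png",r[:,:,::-1])
E
```

```text
t: 8.23
tcp_pos: [0.5246, 0.0084, 0.2196]
eef_rot: [3.142, -0.0, -0.0]
force: [0.8, -0.3, -0.6]
gripper_width: 0.0858
grasp_force: 0.0
t 8.2833 tcp [0.5263 0.0081 0.2196] [ 3.1412e+00 -2.0000e-03 -2.0000e-04] cam [0.6075 0.0073 0.3617] in tool [ 0.0815  0.0008 -0.142 ]
optical axis in tool [-0.32  -0.001  0.947] fx 302.2530234769031 [-0.05603232  0.          0.          0.          0.        ]
```

View pics/w7c.png

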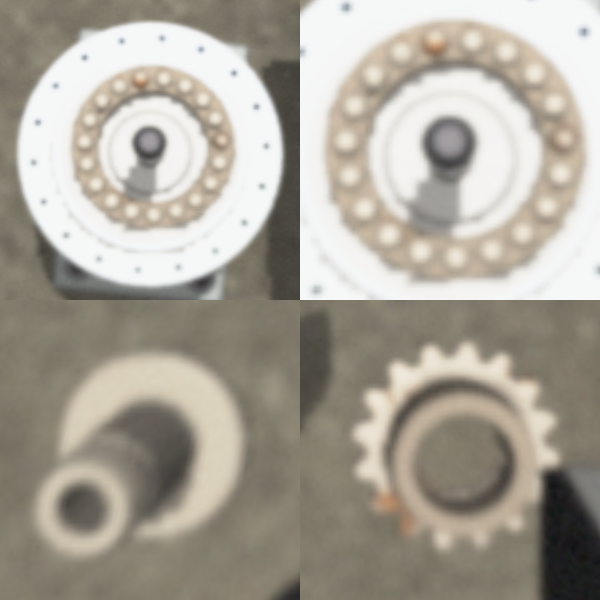

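The bearing lies round the shoulder with the axle in its middle. Bearing centre is (0.6263,0.0071) against the flange at (0.6252,0.0082) in the same camera, within the shoulder's clearance. The driver flange is at (0.4203,0.2112), 49.6 mm; the sprocket is at (0.4117,−0.0828), 68 mm. Now the driver.

```bash
python3 -m crank '{"rotation":[[0,0,0],[0,0,0],[0,0,0],[0,0,0],[0,0,0],[0,0,0],[0,0,0],[0,0,0],[0,0,0],[0,0,0],[0,0,0],[0,0,0]],"slide":[[-2,-4,0],[-4,-8,0],[-6,-12,0],[-8,-16,2],[-10.5,-20.4,5],[-10.5,-20.4,9],[-10.5,-20.4,13],[-10.5,-20.4,15],[-10.5,-20.4,16],[-10.5,-20.4,16],[-10.5,-20.4,16],[-10.5,-20.4,16]],"gripper":[1,1,1,1,1,1,0.8,0.8,0.8,0.8,0.8,0.8]}'
python3 w.py w8; python3 - <<'E'
from h import *
c,s=pickle.load(open("w8.pkl","rb"))
for z,h,lo in((.034,.018,100),):
    r=rect(c,(.4203,.2112),h,z,360); g=cv2.cvtColor(r,cv2.COLOR_RGB2GRAY)
    print("gray",[int(g[180,k]) for k in range(0,360,20)],[int(g[k,180]) for k in range(0,360,20)])
    # dark bore circle
    m=((cv2.GaussianBlur(g,(9,9),0)<110)*255).astype(np.uint8)
    for k in cv2.findContours(m,cv2.RETR_LIST,cv2.CHAIN_APPROX_NONE)[0]:
        if cv2.contourArea(k)>1500:
            (x,y),R=cv2.minEnclosingCircle(k); print("blob",cv2.contourArea(k),.4203+.018-y*.0001,.2112+.018-x*.0001,R*.2)
cv2.imwrite("pics/w8c.png",r[:,:,::-1])
E
```

```text
t: 9.28
tcp_pos: [0.4226, 0.2125, 0.0595]
eef_rot: [-3.141, -0.003, -0.0]
force: [-0.8, -0.5, 0.4]
gripper_width: 0.0683
grasp_force: 0.0
t 9.3333 tcp [0.4226 0.2125 0.06  ] [-3.1408e+00 -3.4000e-03 -4.0000e-04] cam [0.5052 0.2114 0.2017] in tool [ 0.0831  0.001  -0.1415]
optical axis in tool [-0.319 -0.     0.948] fx 302.2530234769031 [-0.05603232  0.          0.          0.          0.        ]
gray [135, 199, 196, 152, 213, 190, 90, 94, 96, 96, 89, 73, 152, 212, 181, 181, 209, 163] [97, 157, 132, 138, 183, 213, 166, 95, 93, 96, 94, 94, 99, 169, 126, 99, 81, 80]
blob 38710.5 0.41105 0.21125 39.85099487304688
blob 10791.5 0.41955828399658207 0.21189201202392577 12.235099029541017
blob 5032.0 0.4316253425598145 0.21189999999999998 20.837586975097658
```

View pics/w8c.png

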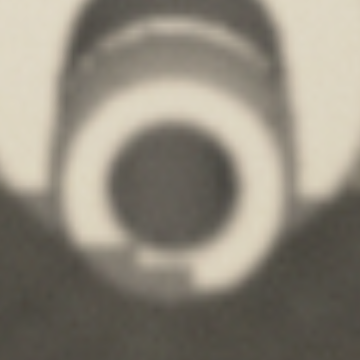

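The picture shows the driver's top face with its bore at (172,187) of 360 px. Bore centre is (0.4196,0.2119) and its diameter 12.2 mm, as expected. Grasping the neck.

```bash
python3 -m crank '{"rotation":[[0,0,0],[0,0,0],[0,0,0],[0,0,0],[0,0,0],[0,0,0],[0,0,0],[0,0,0],[0,0,0],[0,0,0],[0,0,0]],"slide":[[-0.3,0,0.5],[-0.3,0,3],[-0.3,0,5],[-0.3,0,5],[-0.3,0,5],[-0.3,0,5],[-0.3,0,5],[-0.3,0,5],[-0.3,0,5],[-0.3,0,5],[-0.3,0,5]],"gripper":[0.8,0.8,0.8,0.8,0.8,0.2,0.2,0.2,0.2,0.2,0.2]}' 60
python3 -m crank '{"rotation":[[0,0,0],[0,0,0]],"slide":[[0,0,0],[0,0,0]],"gripper":[0.2,0.2]}'
```

```text
t: 10.25
tcp_pos: [0.4184, 0.2124, 0.0103]
eef_rot: [-3.141, -0.002, -0.0]
force: [-0.4, -0.0, 5.4]
gripper_width: 0.0234
grasp_force: 58.8
t: 10.42
tcp_pos: [0.4184, 0.2124, 0.0103]
eef_rot: [-3.141, -0.002, -0.0]
force: [0.2, 0.3, 6.4]
gripper_width: 0.0235
grasp_force: 58.8
```

```bash
python3 -m crank '{"rotation":[[0,0,0],[0,0,0],[0,0,0],[0,0,0],[0,0,0],[0,0,0],[0,0,0],[0,0,0],[0,0,0],[0,0,0],[0,0,0],[0,0,0],[0,0,0],[0,0,0],[0,0,0],[0,0,0],[0,0,0]],"slide":[[0,0,-1],[0,0,-4],[0,0,-8],[0,0,-12],[0,0,-15],[0,0,-16.5],[2.5,2.5,-16.5],[5,5,-16.5],[7.5,7.5,-16.5],[10,10,-16.5],[12.5,12.5,-16.5],[15,15,-16.5],[17.5,17.5,-16.5],[20,20,-16.5],[20.6,20.3,-16.5],[20.6,20.3,-16.5],[20.6,20.3,-16.5]],"gripper":[0.2,0.2,0.2,0.2,0.2,0.2,0.2,0.2,0.2,0.2,0.2,0.2,0.2,0.2,0.2,0.2,0.2]}'
python3 -m crank '{"rotation":[[0,0,0],[0,0,0],[0,0,0]],"slide":[[0,0,0],[0,0,0],[0,0,0]],"gripper":[0.2,0.2,0.2]}'
python3 w.py w9; python3 - <<'E'
from h import *
c,s=pickle.load(open("w9.pkl","rb")); zt=s["tcp_pos"][2]+.0237
r=rect(c,(.6255,.0085),.015,zt,300); g=cv2.GaussianBlur(cv2.cvtColor(r,cv2.COLOR_RGB2GRAY),(9,9),0)
print([int(g[150,k]) for k in range(0,300,20)],[int(g[k,150]) for k in range(0,300,20)])
for lo in(70,90,110):
  for k in cv2.findContours(((g<lo)*255).astype(np.uint8),cv2.RETR_LIST,cv2.CHAIN_APPROX_NONE)[0]:
    if 4000<cv2.contourArea(k)<25000:
        (x,y),R=cv2.minEnclosingCircle(k); print("blob",lo,cv2.contourArea(k),.6255+.015-y*.0001,.0085+.015-x*.0001,R*.2)
E
```

```text
t: 11.83
tcp_pos: [0.6224, 0.0094, 0.1738]
eef_rot: [-3.141, 0.002, -0.001]
force: [-0.6, -0.0, -1.7]
gripper_width: 0.0235
grasp_force: 59.5
t: 12.08
tcp_pos: [0.6225, 0.0105, 0.1741]
eef_rot: [-3.141, 0.001, 0.002]
force: [0.3, 0.6, -2.1]
gripper_width: 0.0235
grasp_force: 59.5
t 12.1333 tcp [0.6228 0.0104 0.1742] [-3.1414e+00  7.0000e-04  1.5000e-03] cam [0.7056 0.0095 0.3161] in tool [ 0.0827  0.0009 -0.142 ]
optical axis in tool [-0.319 -0.     0.948] fx 302.2530234769031 [-0.05603232  0.          0.          0.          0.        ]
[65, 46, 123, 125, 74, 67, 70, 70, 70, 68, 84, 125, 120, 39, 77] [157, 131, 145, 190, 214, 145, 71, 70, 69, 71, 70, 75, 117, 125, 92]
blob 70 8989.0 0.6255499999999999 -0.0032000000000000015 30.577301025390625
blob 70 7180.5 0.6255499999999999 0.021249999999999998 30.23675537109375
blob 90 12289.0 0.62405 0.0096 13.138131713867189
blob 90 11000.5 0.6255499999999999 -0.00255 30.875576782226563
blob 90 14071.0 0.6250162200927734 0.01415 34.36569519042969
blob 110 14457.0 0.6238707687377929 0.0096 14.274722290039064
blob 110 13160.0 0.6255499999999999 -0.001850000000000001 31.254141235351565
blob 110 17041.0 0.6251035125732421 0.01385 34.84105224609375
```

```bash
cat > hub.py <<'E'
from m import *
from scipy.optimize import least_squares
def hub(c,lo=185):
    o=np.array([.626,.0085]);h=.055;n=550
    g=cv2.GaussianBlur(cv2.cvtColor(rect(c,o,h,.094,n),cv2.COLOR_RGB2GRAY),(5,5),0).astype(float); s=2*h/(n-1)
    # radial edge search on camera-side (+x) arc
    P=[]
    for a in np.radians(np.arange(-80,81,3)):
        rr=np.arange(.038,.051,.0001); x=rr*np.cos(a);y=rr*np.sin(a)
        v=cv2.remap(g.astype(np.float32),((h-y)/s).astype(np.float32),((h-x)/s).astype(np.float32),cv2.INTER_LINEAR).ravel()
        d=v[:-6]-v[6:]; k=d.argmax()
        if d[k]>25: P.append(o+(rr[k+3])*np.array([np.cos(a),np.sin(a)]))
    P=np.array(P); f=least_squares(lambda q:np.hypot(*(P-q).T)-.0445,o,loss="soft_l1",f_scale=.0005)
    return f.x.round(4),len(P),round(np.median(abs(f.fun))*1e3,2)
if __name__=="__main__":
    for n in("w2","w5","w6","w7","w9"):
        c,s=pickle.load(open(n+".pkl","rb")); print(n,hub(c),s["tcp_pos"].round(4))
E
python3 hub.py
```

```text
w2 (array([0.6254, 0.0081]), 54, np.float64(0.41)) [0.4989 0.0105 0.2516]
w5 (array([0.6256, 0.0082]), 30, np.float64(0.08)) [0.6211 0.0088 0.1769]
w6 (array([0.6258, 0.0081]), 42, np.float64(0.34)) [0.6278 0.0082 0.1156]
w7 (array([0.6248, 0.0081]), 48, np.float64(0.06)) [0.5263 0.0081 0.2196]
w9 (array([0.6256, 0.0082]), 31, np.float64(0.09)) [0.6228 0.0104 0.1742]
```

```bash
python3 -m crank '{"rotation":[[0,0,0],[0,0,0],[0,0,0],[0,0,0],[0,0,0],[0,0,0],[0,0,0],[0,0,0]],"slide":[[0.18,0.14,0],[0.18,0.14,0],[0.18,0.14,1],[0.18,0.14,1.7],[0.18,0.14,2],[0.18,0.14,2.3],[0.18,0.14,2.5],[0.18,0.14,2.5]],"gripper":[0.2,0.2,0.2,0.2,0.2,0.2,0.2,0.2]}'
python3 w.py w10; python3 hub.py >/dev/null; python3 - <<'E'
from hub import *
c,s=pickle.load(open("w10.pkl","rb")); zt=s["tcp_pos"][2]+.0237
print(hub(c),s["force"],s["tcp_pos"])
r=rect(c,(.6255,.0085),.02,zt,400); g=cv2.GaussianBlur(cv2.cvtColor(r,cv2.COLOR_RGB2GRAY),(9,9),0)
print([int(g[200,k]) for k in range(0,400,20)],[int(g[k,200]) for k in range(0,400,20)])
for lo in(90,110):
  for k in cv2.findContours(((g<lo)*255).astype(np.uint8),cv2.RETR_LIST,cv2.CHAIN_APPROX_NONE)[0]:
    if 4000<cv2.contourArea(k)<18000:
        (x,y),R=cv2.minEnclosingCircle(k); print("blob",lo,cv2.contourArea(k),.6255+.02-y*.0001,.0085+.02-x*.0001,R*.2)
E
```

```text
t: 12.8
tcp_pos: [0.6251, 0.0078, 0.1482]
eef_rot: [-3.141, 0.001, -0.0]
force: [-0.5, -0.9, -2.8]
gripper_width: 0.0236
grasp_force: 59.5
t 12.85 tcp [0.6253 0.0078 0.1486] [-3.1414e+00  7.0000e-04 -1.0000e-04] cam [0.7083 0.0067 0.2902] in tool [ 0.0829  0.0011 -0.1416]
optical axis in tool [-0.319 -0.     0.948] fx 302.2530234769031 [-0.05603232  0.          0.          0.          0.        ]
(array([0.6256, 0.0081]), 35, np.float64(0.15)) [-0.18577365 -0.13915994 -1.57992271] [0.62534819 0.00779873 0.14864082]
[42, 42, 78, 209, 66, 58, 125, 122, 69, 71, 70, 71, 70, 70, 91, 125, 117, 36, 81, 138] [104, 183, 131, 144, 180, 214, 168, 69, 71, 69, 70, 70, 75, 118, 124, 93, 77, 75, 70, 71]
blob 90 12206.5 0.6269743240356445 0.006920269775390626 13.091049194335938
blob 110 14310.0 0.6268814315795898 0.006903300476074219 14.231263732910158
```

No contact with the tip inside the bore. I'll correct by −1.2 mm in x and +1.2 mm in y while going down.

```bash
python3 -m crank '{"rotation":[[0,0,0],[0,0,0],[0,0,0],[0,0,0],[0,0,0],[0,0,0],[0,0,0]],"slide":[[-0.06,-0.06,0],[-0.12,-0.12,0.5],[-0.12,-0.12,1.3],[-0.12,-0.12,2],[-0.12,-0.12,2.5],[-0.12,-0.12,2.8],[-0.12,-0.12,2.8]],"gripper":[0.2,0.2,0.2,0.2,0.2,0.2,0.2]}'
python3 -m crank '{"rotation":[[0,0,0],[0,0,0],[0,0,0],[0,0,0],[0,0,0]],"slide":[[0,0,0.1],[0,0,0.25],[0,0,0.4],[0,0,0.45],[0,0,0.45]],"gripper":[0.2,0.2,0.2,0.2,0.2]}'
```

```text
t: 13.43
tcp_pos: [0.6235, 0.0091, 0.1197]
eef_rot: [-3.141, 0.002, -0.0]
force: [-0.9, 0.1, -3.1]
gripper_width: 0.0233
grasp_force: 59.5
t: 13.85
tcp_pos: [0.6243, 0.009, 0.1166]
eef_rot: [3.142, -0.0, 0.0]
force: [0.3, -0.6, -1.6]
gripper_width: 0.0234
grasp_force: 59.5
```

```bash
python3 -m crank '{"rotation":[[0,0,0],[0,0,0],[0,0,0],[0,0,0],[0,0,0],[0,0,0],[0,0,0],[0,0,0],[0,0,0],[0,0,0],[0,0,0],[0,0,0],[0,0,0]],"slide":[[0,0,0.06],[0,0,0.06],[0,0,0.06],[0,0,0.06],[0,0,0.06],[0,0,0.06],[0,0,-2],[0,0,-5],[-2,-3,-8],[-3,-7,-10],[-5,-11,-10],[-5,-15,-10],[-5,-15,-10]],"gripper":[0.2,0.2,0.7,0.7,0.7,0.7,0.7,0.7,0.7,0.7,0.7,0.7,0.7]}'
python3 -m crank '{"rotation":[[0,0,0],[0,0,0]],"slide":[[0,0,0],[0,0,0]],"gripper":[0.7,0.7]}'
python3 w.py w11; python3 - <<'E'
from hub import *
c,s=pickle.load(open("w11.pkl","rb")); print(hub(c))
print(meas(c,(.5555,.3465),.008,.03,190))
def show(o,h,z): return cv2.resize(rect(c,o,h,z,400),(300,300))
cv2.imwrite("pics/w11c.png",np.vstack([np.hstack([show((.6256,.0082),.04,.111),show((.6256,.0082),.02,.140)]),np.hstack([show((.5555,.3465),.03,.008),cv2.resize(c["image"],(300,300))])])[:,:,::-1])
E
```

```text
t: 14.93
tcp_pos: [0.5726, 0.1644, 0.2177]
eef_rot: [-3.139, -0.001, 0.004]
force: [-0.1, 0.3, -0.2]
gripper_width: 0.06
grasp_force: 0.0
t: 15.1
tcp_pos: [0.5744, 0.1591, 0.2164]
eef_rot: [3.141, -0.0, 0.002]
force: [-0.5, 0.3, 0.0]
gripper_width: 0.0597
grasp_force: 0.0
t 15.15 tcp [0.5746 0.1582 0.2163] [ 3.1407e+00 -0.0000e+00  1.0000e-04] cam [0.6573 0.1582 0.3585] in tool [ 8.270e-02  1.000e-04 -1.423e-01]
optical axis in tool [-0.318  0.     0.948] fx 302.2530234769031 [-0.05603232  0.          0.          0.          0.        ]
(array([0.6252, 0.0094]), 33, np.float64(0.1))
('circ', (0.5555, 0.346), 39.7, 'ell', (0.5555, 0.3461), [38.6, 39.6])
```

View pics/w11c.png

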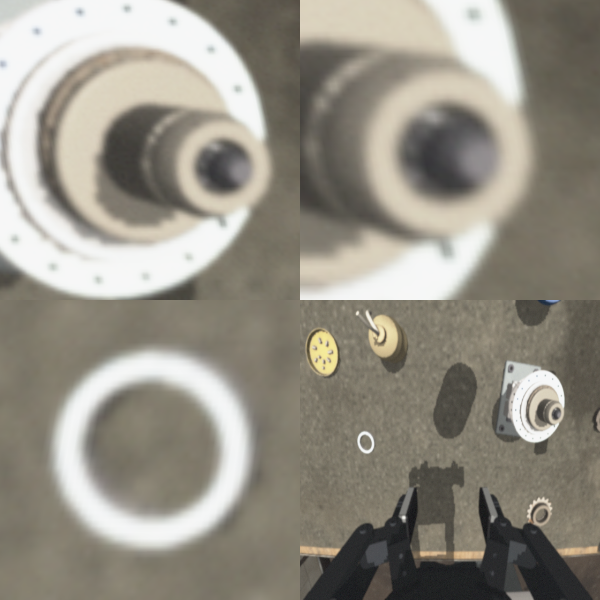

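The picture shows the driver standing upright on the bearing. Its flange is at panel-a centre (145,145) and its neck top at panel-b centre (150,152), so it sits on the axis at the expected heights. The spacer is at (0.5555,0.3460), 38.6 mm. I'll fetch it.

```bash
python3 -m crank '{"rotation":[[0,0,0],[0,0,0],[0,0,0],[0,0,0],[0,0,0],[0,0,0],[0,0,0],[0,0,0],[0,0,0],[0,0,0],[0,0,0],[0,0,0],[0,0,0]],"slide":[[-0.5,-4,0],[-1,-8,0],[-1.5,-12,2],[-1.9,-16,5],[-1.9,-18.7,9],[-1.9,-18.7,12],[-1.9,-18.7,15],[-1.9,-18.7,16.6],[-1.9,-18.7,16.6],[-1.9,-18.7,16.6],[-1.9,-18.7,16.6],[-1.9,-18.7,16.6],[-1.9,-18.7,16.6]],"gripper":[0.7,0.7,0.7,0.7,0.7,0.7,0.7,0.7,0.7,0.7,0.7,0.7,0.7]}' 40
python3 w.py w12; python3 - <<'E'
from hub import *
c,s=pickle.load(open("w12.pkl","rb"))
for lo in(150,170,190): print(meas(c,(.5555,.346),.008,.026,lo))
E
```

```text
t: 16.23
tcp_pos: [0.557, 0.3459, 0.0527]
eef_rot: [-3.14, -0.004, -0.001]
force: [-1.0, -0.6, 0.7]
gripper_width: 0.0601
grasp_force: 0.0
t 16.2833 tcp [0.5566 0.346  0.0525] [-3.1404e+00 -3.2000e-03 -6.0000e-04] cam [0.6395 0.3446 0.195 ] in tool [ 0.0833  0.0012 -0.1423]
optical axis in tool [-0.318 -0.001  0.948] fx 302.2530234769031 [-0.05603232  0.          0.          0.          0.        ]
('circ', (0.5559, 0.3466), 40.1, 'ell', (0.5558, 0.3466), [39.1, 39.4])
('circ', (0.5556, 0.3467), 39.1, 'ell', (0.5557, 0.3466), [38.4, 38.8])
('circ', (0.5555, 0.3467), 38.5, 'ell', (0.5557, 0.3466), [37.8, 38.4])
```

```bash
python3 -m crank '{"rotation":[[0,0,0],[0,0,0],[0,0,0],[0,0,0],[0,0,0],[0,0,0],[0,0,0],[0,0,0],[0,0,0],[0,0,0],[0,0,0]],"slide":[[-0.1,-0.1,2],[-0.1,-0.1,4],[-0.1,-0.1,5.1],[-0.1,-0.1,5.1],[-0.1,-0.1,5.1],[-0.1,-0.1,5.1],[-0.1,-0.1,5.1],[-0.1,-0.1,5.1],[-0.1,-0.1,5.1],[-0.1,-0.1,5.1],[-0.1,-0.1,5.1]],"gripper":[0.7,0.7,0.7,0.7,0.7,0.35,0.35,0.35,0.35,0.35,0.35]}' 40
python3 w.py w13; python3 - <<'E'
from hub import *
c,s=pickle.load(open("w13.pkl","rb"))
for lo in(150,170,190): print(meas(c,(.5555,.346),.008,.026,lo))
E
```

```text
t: 17.2
tcp_pos: [0.5553, 0.3474, 0.0013]
eef_rot: [-3.141, -0.002, 0.0]
force: [-1.1, -0.9, 5.7]
gripper_width: 0.0354
grasp_force: 39.5
t 17.25 tcp [0.5553 0.3474 0.0013] [-3.1405e+00 -2.5000e-03  0.0000e+00] cam [0.6379 0.3462 0.1435] in tool [ 0.083   0.0011 -0.1421]
optical axis in tool [-0.319 -0.     0.948] fx 302.2530234769031 [-0.05603232  0.          0.          0.          0.        ]
('circ', (0.5566, 0.3462), 39.3, 'ell', (0.5563, 0.3464), [36.9, 38.9])
('circ', (0.5562, 0.3463), 37.6, 'ell', (0.5562, 0.3464), [36.7, 37.7])
('circ', (0.5563, 0.3464), 37.0, 'ell', (0.5564, 0.3465), [36.2, 36.8])
```

```bash
python3 -m crank '{"rotation":[[0,0,0],[0,0,0],[0,0,0],[0,0,0],[0,0,0],[0,0,0],[0,0,0],[0,0,0],[0,0,0],[0,0,0],[0,0,0],[0,0,0],[0,0,0],[0,0,0],[0,0,0],[0,0,0],[0,0,0],[0,0,0],[0,0,0],[0,0,0]],"slide":[[0,0,-1],[0,0,-4],[0,0,-8],[0,0,-12],[0,0,-15],[0,0,-17],[0.6,3,-17],[1.4,7,-17],[2.2,11,-17],[3,15,-17],[3.8,19,-17],[4.6,23,-17],[5.4,27,-17],[6.2,30.5,-17],[6.8,32.5,-17],[6.9,33.5,-17],[6.9,33.8,-17],[6.9,33.8,-17],[6.9,33.8,-17],[6.9,33.8,-17]],"gripper":[0.35,0.35,0.35,0.35,0.35,0.35,0.35,0.35,0.35,0.35,0.35,0.35,0.35,0.35,0.35,0.35,0.35,0.35,0.35,0.35]}'
python3 -m crank '{"rotation":[[0,0,0],[0,0,0],[0,0,0]],"slide":[[0,0,0],[0,0,0],[0,0,0]],"gripper":[0.35,0.35,0.35]}'
cat > ring.py <<'E'
import sys
from hub import *
# outer front (+x) edge not needed: bore/outer found by bright mask around tcp at given height above underside
def held(c,s,off,h,lo,half=.03,show=None):
    z=s["tcp_pos"][2]-off+h
    return meas(c,s["tcp_pos"][:2],z,half,lo,show=show)
E
python3 w.py w14; python3 - <<'E'
from ring import *
c,s=pickle.load(open("w14.pkl","rb")); print(hub(c))
for lo in(170,190,205): print(held(c,s,.0013,.008,lo,.024,"w14m.png"))
E
```

```text
t: 18.92
tcp_pos: [0.6226, 0.0109, 0.1695]
eef_rot: [-3.141, 0.001, 0.002]
force: [0.0, 0.3, -0.6]
gripper_width: 0.0355
grasp_force: 40.0
t: 19.17
tcp_pos: [0.6232, 0.01, 0.1696]
eef_rot: [-3.142, 0.0, 0.001]
force: [-0.2, 1.3, -0.3]
gripper_width: 0.0354
grasp_force: 40.0
t 19.2167 tcp [0.6232 0.0097 0.1695] [-3.1415e+00  1.0000e-04  1.0000e-03] cam [0.7062 0.009  0.3116] in tool [ 0.083   0.0008 -0.1421]
optical axis in tool [-0.319 -0.     0.948] fx 302.2530234769031 [-0.05603232  0.          0.          0.          0.        ]
(array([0.6255, 0.0082]), 31, np.float64(0.09))
('circ', (np.float64(0.6331), np.float64(0.0097)), 55.7, 'ell', (np.float64(0.6442), np.float64(0.0097)), [48.1, 78.6])
('circ', (np.float64(0.6335), np.float64(0.0097)), 55.2, 'ell', (np.float64(0.6448), np.float64(0.0097)), [48.1, 78.3])
('circ', (np.float64(0.6356), np.float64(0.0061)), 46.9, 'ell', (np.float64(0.632), np.float64(0.0049)), [28.6, 46.4])
```

```bash
python3 -m crank '{"rotation":[[0,0,0],[0,0,0],[0,0,0],[0,0,0],[0,0,0],[0,0,0],[0,0,0],[0,0,0]],"slide":[[0.15,0.06,0],[0.15,0.06,1],[0.15,0.06,2],[0.15,0.06,2.5],[0.15,0.06,2.8],[0.15,0.06,3],[0.15,0.06,3.2],[0.15,0.06,3.2]],"gripper":[0.35,0.35,0.35,0.35,0.35,0.35,0.35,0.35]}'
python3 -c "
from workcell import manip
s=manip.sense();print(s['tcp_pos'],s['force'],s['torque'])"
```

```text
t: 19.88
tcp_pos: [0.6246, 0.0084, 0.1371]
eef_rot: [-3.141, 0.001, -0.0]
force: [-1.0, 0.3, -0.1]
gripper_width: 0.0357
grasp_force: 40.0
[0.62464931 0.00839497 0.13705346] [-0.98703176  0.31132548 -0.1104534 ] [ 0.0494088  -0.0233945  -0.03845889]
```

On the neck without contact. Down to the flange.

```bash
python3 -m crank '{"rotation":[[0,0,0],[0,0,0],[0,0,0],[0,0,0],[0,0,0],[0,0,0],[0,0,0],[0,0,0]],"slide":[[0.02,-0.04,0.5],[0.02,-0.04,1],[0.02,-0.04,1.5],[0.02,-0.04,2],[0.02,-0.04,2.3],[0.02,-0.04,2.4],[0.02,-0.04,2.45],[0.02,-0.04,2.45]],"gripper":[0.35,0.35,0.35,0.35,0.35,0.35,0.35,0.35]}'
```

```text
t: 20.55
tcp_pos: [0.625, 0.0088, 0.1129]
eef_rot: [-3.142, 0.0, 0.0]
force: [-0.1, -0.3, -0.8]
gripper_width: 0.0358
grasp_force: 40.0
```

```bash
python3 -m crank '{"rotation":[[0,0,0],[0,0,0],[0,0,0],[0,0,0],[0,0,0],[0,0,0],[0,0,0],[0,0,0],[0,0,0],[0,0,0],[0,0,0],[0,0,0],[0,0,0],[0,0,0],[0,0,0]],"slide":[[0,0,0.06],[0,0,0.06],[0,0,0.06],[0,0,0.06],[0,0,0.06],[0,0,-2],[0,0,-5],[-1,0.5,-8],[-4,1.7,-9],[-8,3.4,-9],[-12,5.1,-9],[-15,6.5,-9],[-15,6.5,-9],[-15,6.5,-9],[-15,6.5,-9]],"gripper":[0.35,0.65,0.65,0.65,0.65,0.65,0.65,0.65,0.8,0.8,0.8,0.8,0.8,0.8,0.8]}'
python3 w.py w15; python3 - <<'E'
from hub import *
c,s=pickle.load(open("w15.pkl","rb")); print(hub(c))
print("spacer",meas(c,(.6256,.0082),.119,.024,215,show="sp.png"))
print("sprocket",meas(c,(.4117,-.0828),.003,.044,140))
E
```

```text
t: 21.8
tcp_pos: [0.4762, -0.0566, 0.2036]
eef_rot: [3.141, -0.003, -0.001]
force: [0.2, -0.2, -0.2]
gripper_width: 0.0681
grasp_force: 0.0
t 21.85 tcp [ 0.4768 -0.0565  0.2035] [ 3.1409e+00 -2.7000e-03  1.0000e-04] cam [ 0.5589 -0.0577  0.3459] in tool [ 0.0825  0.0013 -0.1421]
optical axis in tool [-0.319 -0.001  0.948] fx 302.2530234769031 [-0.05603232  0.          0.          0.          0.        ]
(array([0.623 , 0.0078]), 8, np.float64(1.06))
spacer ('circ', (0.6166, 0.0259), 32.5, 'ell', (0.616, 0.0282), [29.7, 35.0])
sprocket ('circ', (0.4116, -0.0786), 81.2, 'ell', (0.4092, -0.0784), [72.8, 83.5])
```

```bash
python3 -m crank '{"rotation":[[0,0,0],[0,0,0],[0,0,0],[0,0,0],[0,0,0],[0,0,0],[0,0,0],[0,0,0]],"slide":[[-3,1.2,2],[-6,2.4,5],[-6.5,2.5,9],[-6.5,2.5,12],[-6.5,2.5,14],[-6.5,2.5,14],[-6.5,2.5,14],[-6.5,2.5,14]],"gripper":[0.8,0.8,0.8,0.8,0.8,0.8,0.8,0.8]}' 50
python3 w.py w16; python3 - <<'E'
from hub import *
c,s=pickle.load(open("w16.pkl","rb")); o=(.4117,-.0828)
r=rect(c,o,.03,.015,600); g=cv2.GaussianBlur(cv2.cvtColor(r,cv2.COLOR_RGB2GRAY),(9,9),0)
print([int(g[300,k]) for k in range(0,600,25)],[int(g[k,300]) for k in range(0,600,25)])
x=cv2.HoughCircles(g,cv2.HOUGH_GRADIENT,1,20,param1=60,param2=15,minRadius=135,maxRadius=155)
y=cv2.HoughCircles(g,cv2.HOUGH_GRADIENT,1,20,param1=60,param2=15,minRadius=225,maxRadius=250)
for n,q in(("bore",x),("hub",y)):
    if q is not None:
        for a in q[0][:3]: print(n,o[0]+.03-a[1]*1e-4,o[1]+.03-a[0]*1e-4,a[2]*.2)
cv2.imwrite("spr.png",r[:,:,::-1])
E
```

```text
t: 22.52
tcp_pos: [0.4116, -0.0814, 0.0634]
eef_rot: [3.141, -0.002, 0.001]
force: [0.0, -1.0, 0.1]
gripper_width: 0.0682
grasp_force: 0.0
t 22.5667 tcp [ 0.4117 -0.0815  0.0639] [ 3.1403e+00 -2.8000e-03  9.0000e-04] cam [ 0.4943 -0.0823  0.2057] in tool [ 0.0831  0.001  -0.1415]
optical axis in tool [-0.32  -0.001  0.948] fx 302.2530234769031 [-0.05603232  0.          0.          0.          0.        ]
[127, 198, 222, 180, 189, 175, 98, 124, 125, 129, 129, 126, 128, 127, 124, 121, 123, 123, 107, 158, 187, 179, 207, 222] [231, 214, 97, 149, 192, 186, 129, 122, 119, 125, 128, 127, 128, 126, 127, 129, 125, 93, 76, 162, 133, 107, 95, 81]
hub 0.41475 -0.08275 45.8
```

```bash
python3 -m crank '{"rotation":[[0,0,0],[0,0,0],[0,0,0],[0,0,0],[0,0,0],[0,0,0],[0,0,0],[0,0,0],[0,0,0],[0,0,0],[0,0,0]],"slide":[[0,-0.05,2],[0,-0.05,4],[0,-0.05,6],[0,-0.05,6],[0,-0.05,6],[0,-0.05,6],[0,-0.05,6],[0,-0.05,6],[0,-0.05,6],[0,-0.05,6],[0,-0.05,6]],"gripper":[0.8,0.8,0.8,0.8,0.8,0.45,0.45,0.45,0.45,0.45,0.45]}' 60
python3 w.py w17; python3 - <<'E'
from hub import *
c,s=pickle.load(open("w17.pkl","rb")); o=(.4114,-.0827)
r=rect(c,o,.03,.015,600); g=cv2.GaussianBlur(cv2.cvtColor(r,cv2.COLOR_RGB2GRAY),(9,9),0)
print([int(g[300,k]) for k in range(0,600,25)],[int(g[k,300]) for k in range(0,600,25)])
E
```

```text
t: 23.48
tcp_pos: [0.411, -0.0811, 0.005]
eef_rot: [3.14, -0.004, 0.001]
force: [0.3, 0.6, 8.8]
gripper_width: 0.0436
grasp_force: 59.8
t 23.5333 tcp [ 0.4111 -0.0811  0.005 ] [ 3.1398e+00 -3.6000e-03  6.0000e-04] cam [ 0.4935 -0.0819  0.1473] in tool [ 0.083   0.0011 -0.1421]
optical axis in tool [-0.319 -0.     0.948] fx 302.2530234769031 [-0.05603232  0.          0.          0.          0.        ]
[129, 68, 30, 96, 144, 101, 64, 76, 76, 76, 78, 77, 76, 76, 75, 74, 76, 87, 61, 113, 106, 28, 37, 126] [224, 142, 81, 166, 190, 181, 125, 119, 124, 130, 127, 89, 76, 78, 77, 93, 60, 59, 62, 102, 108, 100, 82, 80]
```

```bash
python3 -m crank '{"rotation":[[0,0,0],[0,0,0],[0,0,0],[0,0,0],[0,0,0],[0,0,0],[0,0,0],[0,0,0],[0,0,0],[0,0,0],[0,0,0],[0,0,0],[0,0,0],[0,0,0],[0,0,0],[0,0,0],[0,0,0],[0,0,0]],"slide":[[0,0,-1],[0,0,-4],[0,0,-8],[0,0,-12],[0,0,-15],[0,0,-16.8],[2,-0.8,-16.8],[5,-2.1,-16.8],[8.5,-3.6,-16.8],[12,-5,-16.8],[15.5,-6.5,-16.8],[18.5,-7.8,-16.8],[20.5,-8.6,-16.8],[21.4,-9,-16.8],[21.4,-9,-16.8],[21.4,-9,-16.8],[21.4,-9,-16.8],[21.4,-9,-16.8]],"gripper":[0.45,0.45,0.45,0.45,0.45,0.45,0.45,0.45,0.45,0.45,0.45,0.45,0.45,0.45,0.45,0.45,0.45,0.45]}'
python3 -m crank '{"rotation":[[0,0,0],[0,0,0],[0,0,0]],"slide":[[0,0,0],[0,0,0],[0,0,0]],"gripper":[0.45,0.45,0.45]}'
python3 w.py w18; python3 - <<'E'
from hub import *
c,s=pickle.load(open("w18.pkl","rb")); print(hub(c)); o=s["tcp_pos"][:2]
r=rect(c,o,.03,s["tcp_pos"][2]-.005+.015,600); g=cv2.GaussianBlur(cv2.cvtColor(r,cv2.COLOR_RGB2GRAY),(9,9),0)
print([int(g[300,k]) for k in range(0,600,25)],[int(g[k,300]) for k in range(0,600,25)])
E
```

```text
t: 25.03
tcp_pos: [0.6221, 0.0087, 0.1711]
eef_rot: [-3.142, 0.002, -0.001]
force: [-0.1, 0.2, -0.8]
gripper_width: 0.0439
grasp_force: 61.9
t: 25.28
tcp_pos: [0.6236, 0.0089, 0.1712]
eef_rot: [3.142, 0.0, -0.001]
force: [0.4, 0.9, -0.4]
gripper_width: 0.0435
grasp_force: 61.9
t 25.3333 tcp [0.6237 0.009  0.1711] [-3.1416e+00  1.0000e-04 -5.0000e-04] cam [0.7066 0.0078 0.3132] in tool [ 0.0829  0.0012 -0.1421]
optical axis in tool [-0.319 -0.     0.948] fx 302.2530234769031 [-0.05603232  0.          0.          0.          0.        ]
(array([0.6255, 0.0081]), 31, np.float64(0.09))
[129, 127, 39, 29, 104, 109, 68, 71, 72, 72, 76, 74, 76, 77, 76, 76, 88, 120, 71, 88, 125, 89, 32, 54] [220, 115, 82, 175, 190, 174, 211, 199, 188, 116, 79, 83, 76, 69, 74, 84, 60, 59, 66, 105, 108, 95, 79, 77]
```

```bash
python3 -m crank '{"rotation":[[0,0,0],[0,0,0],[0,0,0],[0,0,0],[0,0,0],[0,0,0],[0,0,0],[0,0,0]],"slide":[[0.18,0,0],[0.18,0,1],[0.18,0,2],[0.18,0,2.3],[0.18,0,2.6],[0.18,0,2.8],[0.18,0,3],[0.18,0,3]],"gripper":[0.45,0.45,0.45,0.45,0.45,0.45,0.45,0.45]}'
python3 -c "
from workcell import manip
s=manip.sense();print(s['tcp_pos'],s['force'],s['torque'])"
```

```text
t: 26.0
tcp_pos: [0.6256, 0.0094, 0.1406]
eef_rot: [-3.141, 0.001, 0.0]
force: [0.6, 0.3, -0.9]
gripper_width: 0.0439
grasp_force: 61.9
[0.62564659 0.00936661 0.14057125] [ 0.629893    0.30578538 -0.87034803] [ 0.00222182 -0.07034332  0.00863014]
```

```bash
python3 -m crank '{"rotation":[[0,0,0],[0,0,0],[0,0,0],[0,0,0],[0,0,0],[0,0,0]],"slide":[[0,0.02,0.5],[0,0.02,1],[0,0.02,1.3],[0,0.02,1.5],[0,0.02,1.6],[0,0.02,1.6]],"gripper":[0.45,0.45,0.45,0.45,0.45,0.45]}'
```

```text
t: 26.5
tcp_pos: [0.6256, 0.0091, 0.1247]
eef_rot: [-3.142, 0.001, -0.0]
force: [-1.1, 0.1, -1.1]
gripper_width: 0.0437
grasp_force: 61.9
```

```bash
python3 -m crank '{"rotation":[[0,0,0],[0,0,0],[0,0,0],[0,0,0],[0,0,0],[0,0,0],[0,0,0],[0,0,0],[0,0,0],[0,0,0],[0,0,0],[0,0,0],[0,0,0],[0,0,0],[0,0,0],[0,0,0],[0,0,0],[0,0,0],[0,0,0]],"slide":[[0,0,0.07],[0,0,0.07],[0,0,0.07],[0,0,0.07],[0,0,0.07],[0,0,-2],[0,0,-5],[0,1,-7],[-0.6,5,-7],[-1.1,9,-7],[-1.6,13,-7],[-2.1,17,-6],[-2.7,20,-2],[-2.7,21.2,2],[-2.7,21.2,5],[-2.7,21.2,6.5],[-2.7,21.2,6.5],[-2.7,21.2,6.5],[-2.7,21.2,6.5]],"gripper":[0.45,0.75,0.75,0.75,0.75,0.75,0.75,0.75,0.75,0.75,0.75,0.75,0.75,0.75,0.75,0.75,0.75,0.75,0.75]}' 40
python3 w.py w19; python3 - <<'E'
from hub import *
c,s=pickle.load(open("w19.pkl","rb"))
for lo in(110,120,130,140,150): print(lo,meas(c,(.599,-.2045),.01,.029,lo,show=f"lk{lo}.png"))
E
```

```text
t: 28.08
tcp_pos: [0.6001, -0.2033, 0.0615]
eef_rot: [3.14, -0.003, 0.0]
force: [0.0, -0.2, -0.2]
gripper_width: 0.064
grasp_force: 0.0
t 28.1333 tcp [ 0.6004 -0.2033  0.062 ] [ 3.1396e+00 -3.6000e-03  6.0000e-04] cam [ 0.6827 -0.2041  0.2038] in tool [ 0.0828  0.0011 -0.1414]
optical axis in tool [-0.32  -0.001  0.948] fx 302.2530234769031 [-0.05603232  0.          0.          0.          0.        ]
110 ('circ', (0.6058, -0.2045), 73.1, 'ell', (0.6081, -0.2022), [62.0, 75.9])
120 ('circ', (0.6061, -0.2045), 72.7, 'ell', (0.6036, -0.2064), [49.4, 76.5])
130 ('circ', (0.6063, -0.2045), 72.4, 'ell', (0.6024, -0.2072), [46.1, 78.7])
140 ('circ', (0.5974, -0.201), 56.2, 'ell', (0.5993, -0.2023), [45.8, 54.8])
150 ('circ', (0.6001, -0.2044), 47.9, 'ell', (0.6005, -0.2044), [45.3, 47.9])
```

```bash
python3 - <<'E'
from hub import *
c,s=pickle.load(open("w1.pkl","rb"));print("w1",[meas(c,(.599,-.2045),.01,.029,lo) for lo in(120,135,150)])
c,s=pickle.load(open("w19.pkl","rb")); o=(.599,-.2045)
r=rect(c,o,.03,.01,600); g=cv2.GaussianBlur(cv2.cvtColor(r,cv2.COLOR_RGB2GRAY),(7,7),0)
cv2.imwrite("pics/lock.png",np.hstack([cv2.resize(x,(400,400)) for x in(r[:,:,::-1],cv2.imread("spr.png"))]) if 0 else r[:,:,::-1])
for k in(200,250,300,350,400): print([int(v) for v in g[k,::20]],"|",[int(v) for v in g[::20,k]])
E
```

```text
w1 [('circ', (0.5932, -0.2045), 74.2, 'ell', (0.5915, -0.2067), [66.3, 76.9]), ('circ', (0.5946, -0.2061), 59.2, 'ell', (0.5963, -0.2047), [51.3, 56.5]), ('circ', (0.5998, -0.2043), 48.6, 'ell', (0.5999, -0.2043), [47.6, 48.0])]
[134, 133, 133, 128, 164, 208, 212, 210, 203, 149, 128, 132, 133, 135, 138, 140, 138, 138, 139, 138, 111, 167, 207, 206, 168, 120, 129, 135, 133, 133] | [106, 106, 103, 104, 98, 109, 199, 211, 200, 143, 128, 134, 135, 137, 139, 135, 134, 132, 108, 100, 152, 199, 204, 175, 124, 106, 88, 88, 92, 97]
[132, 135, 132, 140, 204, 211, 210, 199, 135, 135, 135, 139, 143, 144, 142, 139, 139, 135, 133, 130, 129, 98, 146, 205, 207, 203, 194, 136, 128, 132] | [111, 108, 99, 154, 197, 206, 211, 186, 130, 127, 133, 144, 147, 141, 135, 135, 136, 141, 145, 132, 97, 120, 191, 184, 144, 125, 101, 89, 90, 87]
[136, 133, 131, 150, 205, 209, 208, 183, 105, 133, 135, 135, 133, 136, 144, 146, 144, 138, 138, 139, 140, 114, 120, 200, 205, 205, 196, 138, 132, 131] | [110, 112, 97, 180, 212, 212, 210, 163, 139, 142, 140, 136, 136, 143, 148, 146, 145, 146, 146, 145, 107, 101, 169, 202, 203, 170, 107, 87, 87, 83]
[138, 134, 135, 139, 149, 175, 205, 203, 155, 94, 122, 139, 141, 143, 145, 146, 143, 142, 142, 139, 105, 98, 184, 204, 205, 204, 162, 93, 86, 87] | [120, 118, 103, 135, 209, 211, 211, 194, 139, 140, 139, 136, 134, 136, 135, 139, 141, 141, 142, 125, 92, 131, 194, 204, 191, 135, 95, 88, 84, 80]
[144, 142, 143, 146, 147, 143, 148, 202, 205, 196, 152, 105, 97, 100, 104, 107, 100, 95, 90, 119, 175, 202, 203, 208, 204, 171, 123, 88, 85, 87] | [129, 127, 124, 102, 150, 209, 210, 210, 205, 155, 111, 133, 131, 131, 130, 140, 145, 125, 89, 108, 175, 200, 204, 179, 103, 89, 88, 87, 88, 85]
```

Lock ring centre is (0.6005,−0.2042), with its outside spanning 45.3–46.8 mm, so it's already under the tool. Grasping.

```bash
python3 -m crank '{"rotation":[[0,0,0],[0,0,0],[0,0,0],[0,0,0],[0,0,0],[0,0,0],[0,0,0],[0,0,0],[0,0,0],[0,0,0],[0,0,0],[0,0,0]],"slide":[[0,0,2],[0.05,0,4],[0.05,0,6],[0.05,0,6],[0.05,0,6],[0.05,0,6],[0.05,0,6],[0.05,0,6],[0.05,0,6],[0.05,0,6],[0.05,0,6],[0.05,0,6]],"gripper":[0.75,0.75,0.75,0.75,0.75,0.42,0.42,0.42,0.42,0.42,0.42,0.42]}' 40
python3 w.py w20; python3 - <<'E'
from hub import *
c,s=pickle.load(open("w20.pkl","rb")); o=(.6005,-.2042)
r=rect(c,o,.03,.01,600); g=cv2.GaussianBlur(cv2.cvtColor(r,cv2.COLOR_RGB2GRAY),(7,7),0)
for k in(250,300,350): print([int(v) for v in g[k,::20]],"|",[int(v) for v in g[::20,k]])
E
```

```text
t: 29.13
tcp_pos: [0.6008, -0.2034, 0.0028]
eef_rot: [3.14, -0.004, -0.0]
force: [-0.6, 1.3, 5.7]
gripper_width: 0.0441
grasp_force: 40.1
t 29.1833 tcp [ 0.6008 -0.2033  0.0028] [ 3.14   -0.0037 -0.    ] cam [ 0.6833 -0.2042  0.1452] in tool [ 0.083   0.0011 -0.1421]
optical axis in tool [-0.319 -0.     0.948] fx 302.2530234769031 [-0.05603232  0.          0.          0.          0.        ]
[165, 167, 141, 47, 112, 211, 209, 208, 165, 137, 139, 143, 147, 148, 147, 146, 144, 142, 138, 135, 133, 128, 146, 205, 206, 113, 63, 41, 130, 167] | [114, 113, 105, 91, 147, 155, 209, 210, 173, 133, 139, 149, 152, 142, 88, 86, 85, 88, 91, 81, 70, 72, 100, 120, 122, 123, 119, 92, 90, 90]
[167, 153, 47, 39, 85, 154, 156, 151, 79, 82, 87, 86, 87, 85, 90, 94, 99, 129, 130, 105, 90, 86, 75, 126, 131, 125, 82, 35, 49, 148] | [113, 113, 97, 101, 206, 212, 210, 209, 148, 146, 144, 142, 143, 150, 145, 94, 94, 93, 91, 94, 75, 72, 83, 115, 122, 121, 122, 99, 84, 84]
[163, 59, 38, 36, 63, 117, 123, 122, 96, 67, 75, 89, 89, 90, 92, 93, 91, 90, 90, 88, 76, 68, 96, 123, 122, 123, 82, 38, 38, 56] | [123, 123, 108, 96, 170, 208, 209, 210, 173, 145, 143, 140, 139, 142, 142, 128, 88, 88, 90, 81, 70, 71, 98, 120, 122, 113, 106, 92, 85, 82]
```

```bash
python3 -m crank '{"rotation":[[0,0,0],[0,0,0],[0,0,0],[0,0,0],[0,0,0],[0,0,0],[0,0,0],[0,0,0],[0,0,0],[0,0,0],[0,0,0],[0,0,0],[0,0,0],[0,0,0],[0,0,0],[0,0,0],[0,0,0]],"slide":[[0,0,-1],[0,0,-4],[0,0,-8],[0,0,-12],[0,0,-15],[0,0,-17],[0.3,-2.5,-17],[0.7,-6,-17],[1.2,-10,-17],[1.7,-14,-17],[2.1,-17.5,-17],[2.4,-20,-17],[2.5,-21.2,-17],[2.5,-21.2,-17],[2.5,-21.2,-17],[2.5,-21.2,-17],[2.5,-21.2,-17]],"gripper":[0.42,0.42,0.42,0.42,0.42,0.42,0.42,0.42,0.42,0.42,0.42,0.42,0.42,0.42,0.42,0.42,0.42]}'
python3 -m crank '{"rotation":[[0,0,0],[0,0,0],[0,0,0]],"slide":[[0,0,0],[0,0,0],[0,0,0]],"gripper":[0.42,0.42,0.42]}'
python3 w.py w21; python3 - <<'E'
from hub import *
c,s=pickle.load(open("w21.pkl","rb")); print(hub(c)); o=s["tcp_pos"][:2]
r=rect(c,o,.03,s["tcp_pos"][2]-.0028+.01,600); g=cv2.GaussianBlur(cv2.cvtColor(r,cv2.COLOR_RGB2GRAY),(9,9),0)
for k in(250,300,350):print([int(v) for v in g[k,::20]],"|",[int(v) for v in g[::20,k]])
E
```

```text
t: 30.6
tcp_pos: [0.6244, 0.0072, 0.1702]
eef_rot: [3.141, -0.0, -0.002]
force: [-0.1, -0.3, -1.3]
gripper_width: 0.0436
grasp_force: 41.0
t: 30.85
tcp_pos: [0.6243, 0.0081, 0.1699]
eef_rot: [3.142, 0.0, -0.001]
force: [-0.3, -0.0, -1.3]
gripper_width: 0.0437
grasp_force: 41.0
t 30.9 tcp [0.6243 0.0084 0.1699] [ 3.1416e+00  1.0000e-04 -1.1000e-03] cam [0.7073 0.0069 0.312 ] in tool [ 0.083   0.0014 -0.142 ]
optical axis in tool [-0.319 -0.     0.948] fx 302.2530234769031 [-0.05603232  0.          0.          0.          0.        ]
(array([0.6256, 0.0082]), 31, np.float64(0.11))
[98, 131, 131, 70, 34, 151, 166, 165, 162, 98, 97, 89, 90, 110, 112, 111, 109, 110, 122, 127, 127, 129, 124, 154, 164, 153, 65, 32, 53, 129] | [138, 90, 107, 128, 76, 75, 160, 168, 164, 145, 97, 110, 112, 91, 85, 77, 80, 75, 75, 65, 55, 57, 83, 96, 96, 97, 94, 80, 80, 77]
[131, 131, 90, 34, 32, 118, 137, 136, 103, 60, 78, 80, 80, 79, 81, 83, 81, 81, 79, 83, 113, 122, 103, 78, 100, 102, 92, 33, 31, 73] | [132, 100, 84, 76, 162, 171, 169, 167, 150, 218, 147, 108, 111, 112, 90, 83, 74, 73, 71, 76, 59, 55, 61, 89, 95, 98, 96, 82, 78, 79]
[130, 106, 37, 31, 29, 82, 98, 98, 93, 59, 53, 68, 76, 76, 73, 73, 76, 78, 74, 72, 77, 64, 55, 90, 96, 97, 95, 35, 28, 35] | [147, 125, 80, 77, 149, 172, 169, 168, 184, 200, 136, 129, 114, 127, 96, 79, 76, 76, 78, 75, 57, 58, 68, 92, 98, 96, 95, 79, 77, 75]
```

```bash
python3 -m crank '{"rotation":[[0,0,0],[0,0,0],[0,0,0],[0,0,0],[0,0,0],[0,0,0],[0,0,0],[0,0,0]],"slide":[[0.15,-0.05,0],[0.15,-0.05,1],[0.15,-0.05,2],[0.15,-0.05,2.4],[0.15,-0.05,2.6],[0.15,-0.05,2.8],[0.15,-0.05,2.9],[0.15,-0.05,2.9]],"gripper":[0.42,0.42,0.42,0.42,0.42,0.42,0.42,0.42]}'
```

```text
t: 31.57
tcp_pos: [0.6258, 0.0097, 0.1408]
eef_rot: [-3.142, 0.0, 0.0]
force: [-0.3, 0.1, -0.3]
gripper_width: 0.0436
grasp_force: 41.0
```

```bash
python3 -m crank '{"rotation":[[0,0,0],[0,0,0],[0,0,0],[0,0,0],[0,0,0]],"slide":[[0,0.04,0.1],[0,0.04,0.2],[0,0.04,0.3],[0,0.04,0.36],[0,0.04,0.36]],"gripper":[0.42,0.42,0.42,0.42,0.42]}'
```

```text
t: 31.98
tcp_pos: [0.6257, 0.0092, 0.1374]
eef_rot: [-3.142, 0.0, -0.0]
force: [0.2, 0.0, -1.2]
gripper_width: 0.0437
grasp_force: 41.0
```

```bash
python3 -m crank '{"rotation":[[0,0,0],[0,0,0],[0,0,0]],"slide":[[0,0,0.07],[0,0,0.07],[0,0,0.07]],"gripper":[0.42,0.42,0.42]}'
python3 -m crank '{"rotation":[[0,0,0],[0,0,0],[0,0,0],[0,0,0],[0,0,0],[0,0,0],[0,0,0],[0,0,0],[0,0,0],[0,0,0],[0,0,0],[0,0,0],[0,0,0]],"slide":[[0,0,0],[0,0,0],[0,0,0],[0,0,0],[0,0,-1],[0,0,-3],[0,0,-5],[-3,0,-7],[-6,0,-7],[-10,0,-7],[-12,0,-7],[-12,0,-7],[-12,0,-7]],"gripper":[0.7,0.7,0.7,0.7,0.7,0.7,0.7,0.7,0.7,0.7,0.7,0.7,0.7]}'
python3 w.py w22; python3 - <<'E'
from hub import *
from workcell import manip
c,s=pickle.load(open("w22.pkl","rb")); h,_,_=hub(c); print(h)
sd=manip.read_camera("side"); q=proj(sd,[(.6256,.009,.12)])[0].astype(int); print(q)
a=cv2.resize(rect(c,(.6256,.0082),.03,.144,400),(400,400))
b=cv2.resize(sd["image"][q[1]-30:q[1]+30,q[0]-30:q[0]+30],(400,400),interpolation=cv2.INTER_CUBIC)
cv2.imwrite("pics/end.png",np.hstack([a,b])[:,:,::-1])
print(proj(sd,[(.6256,.009,.1005+z) for z in(0,.0055,.0105,.0185,.0335,.0435,.046)]).round(1)[:,1]-q[1]+30)
E
```

```text
t: 32.23
tcp_pos: [0.6259, 0.0092, 0.1369]
eef_rot: [3.142, -0.0, 0.0]
force: [-0.1, 0.3, 1.1]
gripper_width: 0.0434
grasp_force: 41.1
t: 33.32
tcp_pos: [0.5054, 0.0092, 0.2078]
eef_rot: [3.141, -0.002, -0.0]
force: [0.3, -0.3, -0.6]
gripper_width: 0.0597
grasp_force: 0.0
t 33.3667 tcp [0.507  0.009  0.2078] [ 3.141e+00 -3.200e-03 -2.000e-04] cam [0.5882 0.0082 0.35  ] in tool [ 0.0817  0.0008 -0.1419]
optical axis in tool [-0.32  -0.001  0.947] fx 302.2530234769031 [-0.05603232  0.          0.          0.          0.        ]
[0.6248 0.0081]
[270 191]
[37.3 35.3 33.4 30.5 24.9 21.1 20.2]
```

View pics/end.png

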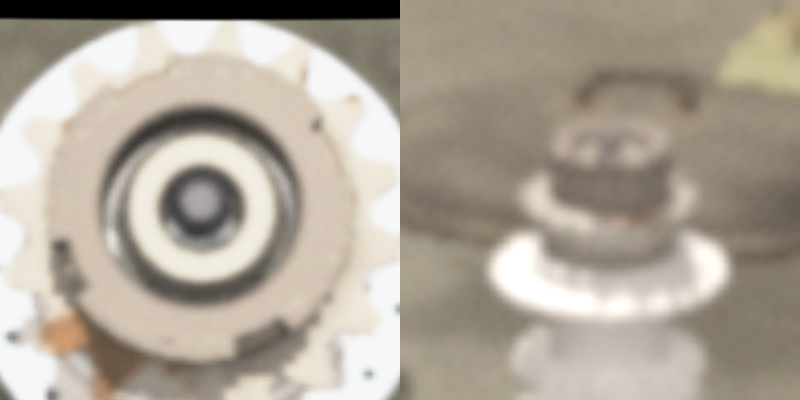

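The final picture shows the lock ring concentric with the neck: outside edges at columns 48–355, which is 46 mm at its home height, and centre (202,205). In the side panel the sprocket disc is at row 200 and the ring's rim at row 145, both at the expected home heights. Handing in.

```bash
python3 -c "
from workcell import manip
print(manip.sign_off())"
```

```text
the job is handed in; nothing more can be done
None
```

The bearing, driver, spacer, sprocket and lock ring are stacked in order on the hub, and I handed the job in at about 33 s; the sign-off returned no verdict, and I confirmed the spacer and sprocket seating only by tool height and force, plus a rough check of the sprocket in the last side view.

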